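Unbar the file rack and set out the files for cleaning

TASK

Lift the retaining bar with the red grip out of the rack's two open brackets and lay it lengthwise in the red tray, before taking any file. Then lay the orange-handled file flat on the tray's floor beside the bar, and set the green-handled file level in the yellow cleaning stand, handle fully down in the deep groove and blade on the black post (its blade cannot be gripped in the rack nor its handle in the stand, so put it down on the way and regrasp it). Lower things gently without dropping them, let go, and leave everything else on the bench where it is.

Things in the scene. Friction and masses are not known exactly. Their poses are not given: they have to be found in the camera images.
- rack: fixed grey and blue file rack, 215 x 144 mm, base 12 mm thick; origin on the bench under the rack, half-way along the files; x runs along the files towards the blade tips. Two lanes at y = +32 and -32 mm, one file in each (either way). Handles stick out on the -x side on 18 mm wide saddles 25 mm high, so file centres lie 38 mm above the bench
- rack_block (a point): top centre of the rack's grooved block, 54 mm above the bench, axes as the rack; the block is 86 mm long (x), 130 mm wide. The blades lie sunk in its 26 mm wide grooves, their tops 12 mm below this point, where fingers cannot reach. With the bar gone the files lift straight up
- rack_brackets (a point): mid-point between the two steel brackets, 62 mm above the bench, where the bar's centre lies. Brackets at 62 mm either side (y), each 34 mm in x and 10 mm in y, tops 76 mm above the bench, slots 18 mm wide, open at the top, 21 mm deep; the bar lies across above the handles, 4 mm clear of them
- bar_c (a point): centre of the retaining bar: 14 mm square steel along its y axis, 156 mm long overall, with 22 mm square black ends 7 mm thick and a red grip 18 mm square, 34 mm long, in the middle (grasp it there, between the handles). In the brackets this point is 62 mm above the bench; lying flat 11 mm above the surface. Loose, 0.14 to 0.27 kg
- green_c (a point): centre of the green-handled file (200 mm), half-way along and up; x from handle to blade tip. Handle 26 x 26 mm from x = -100 to +5 mm; steel blade 20 mm wide (y), 8 mm thick (z), from x = +5 to +100 mm on the same centre line, so 9 mm clear of a flat surface the handle lies on. 0.11 to 0.22 kg, balances 8 mm on the handle side of this point, so it lies level on its handle
- green_handle (a point): centre of the green handle, 47.5 mm from the file's centre; same axes as the file. Square block 26 x 26 mm, 105 mm long
- orange_c (a point): centre of the orange-handled file (200 mm), half-way along and up; x from handle to blade tip. Handle 26 x 26 mm from x = -100 to +5 mm; steel blade 20 mm wide (y), 8 mm thick (z), from x = +5 to +100 mm on the same centre line, so 9 mm clear of a flat surface the handle lies on. 0.11 to 0.22 kg, balances 8 mm on the handle side of this point, so it lies level on its handle
- stand_seat (a point): where the centre of the green file comes to rest in the yellow cleaning stand, 43 mm above the bench; x runs from the groove's closed end to the black rubber blade post (handle to blade tip). Fixed stand, base 226 x 70 mm, 12 mm thick. The post is 14 mm wide, 39 mm high, at x = +75 to +95 mm
- stand_groove (a point): where the centre of the green handle comes to rest, 47.5 mm from stand_seat towards the closed end; same axes. The groove is 36 mm wide, open at the top and at the blade end, from x = -60 mm (closed end) to +50 mm; floor 30 mm, wall tops 74 mm above the bench, walls 10 mm thick
- tray_in (a point): centre of the floor of the fixed red tray (black mat inside), 5 mm above the bench; x along its 236 mm outer length, y along its 164 mm outer width; walls 5 mm thick, tops 16 mm above the bench
- jar: bystander: amber jar, 50 mm diameter, 60 mm high, always close beside the stand; origin at its foot
- bottle: bystander: clear water bottle, 66 mm diameter, 200 mm high; origin at its foot
- can: bystander: blue can, 64 mm diameter, 130 mm high; origin at its foot
- tape: bystander: pink tape roll lying flat, 80 mm diameter, 45 mm high, just this side of the tray; origin at its foot
- measure: bystander: yellow tape measure, 75 x 45 mm, 70 mm high, just this side of the rack's handles; origin at its foot
- brush: bystander: brush lying on the bench, 200 mm long along x
- wrench: bystander: wrench lying on the bench, 200 mm long along x
- driver: bystander: screwdriver lying on the bench, 190 mm long along x, just behind the closed end of the stand's groove
There are look-alikes about, which are no part of the job. Leave any purple look-alike of the part that bears green_c alone.

How it is judged:
By the outcome, as a careful person would: the job done as asked, in the order asked, and still so for the second after the job is handed in, with the robot touching nothing.
It also fails if it takes over 72 s, if anything falls off the work surface, if the arm or the gripper's body presses on something with over 40 N, if the wrist force passes 120 N, or if a joint passes its speed limit or range.

ROBOT

A 7-joint arm with a two-finger parallel gripper is mounted at the origin on the work surface. World frame = base frame: x ahead of the robot, y to its left, z up, the work surface at z = 0. Lengths are in m, angles in rad, forces in N, time in s.
With the tool pointing down it reaches from about 0.4 to 0.85 m from the base axis. Payload 6.9 kg.
Tool frame: the origin (TCP) lies on the centre line of the jaws, within the pads' length; the fingertips stand 11 mm ahead of it and the grasp point (between the pads) lies 8 mm behind it; z points along the fingers, y is the direction in which the jaws open and shut (so a half turn about z gives the same grasp; the last joint's range is limited). The gripper opens to 85 mm and grips with 20 to 120 N. Pads are 22 mm wide; open, the fingers measure 114 mm over their backs; the gripper's body (76 mm by 85 mm) begins 54 mm behind the grasp point. The pads swing forward as they close: fully open they stand 13 mm farther back than shut.
Start: joints at [-1.115, 0.507, -0.238, 1.5, 0.126, 1.149, -0.155], TCP at [0.214, 0.587, 0.242] pointing down, gripper open.
Joint ranges: [-3.08, 3.08], [-0.24, 2.05], [-1.43, 1.35], [0, 2.5], [-1.52, 4.66], [0.17, 1.96], [-2.89, 2.89]. Speed limits (rad/s): [2.39, 2.39, 3.14, 3.14, 3.14, 3.14, 3.14].

INTERFACE

Orientations are given as a unit quaternion [w, x, y, z].
In Python, from workcell import monitor, get_image, calibration, hand_in gives the robot as it stands. The module is installed in compiled form; this text tells all that it offers.
- The arm moves only by the tool apply_moves, never from a script. Its argument "series" is a list that holds one entry, the list of rows, each a list of 4 numbers: the shift along the tool's x, y, z normalised to -1 to 1, where 1 is 20 cm, then the turn about the tool's z normalised to -1 to 1, where 1 is 0.5 rad. A call has 1 to 20 rows; each row shifts and turns the commanded pose from where the row before left it, along the tool's axes as they then stand; what a row does not reach is not made up. A row lasts 1/12 s, in which the tool goes at most 41.7 mm and 7.16 degrees, less where a joint would pass 70% of its speed; a pose out of reach is approached as far as the arm can. A call with a number of a shift or a turn outside -1 to 1 is refused whole. A call with a gripper value outside its range is refused whole. "fingers" is the opening, from 0 (shut) to 1 (fully open), set as the call begins (left out, the last holds). The fingers move at their own pace and stop on an object; the grip force is fixed at half the most. Time passes only in rows, so rows that do not move let the fingers close. It gives the time, the measured TCP pose, the force and the opening at its end, in the units of the state.
- monitor.sense(): the state, without advancing time (a new reading comes with each control period).
- get_image(name): name is "scene" or "top"; returns the picture (384x512x3 uint8, red, green, blue); there is no depth.
- calibration(name): a dict with "fx", "fy", "cx", "cy" (pixels), "camera_from_world" (4x4, takes a point from world to camera coordinates). Camera axes: x right, y up, looking along -z (the intrinsics and any distortion apply to the point x, -y, -z); pixel columns grow to the right and rows downward; lengths in m; the calibration is good to about 2 mm. A picture is of the moment at which its call begins. calibration takes no time and is no camera call.
- hand_in(): hands the job in, once; it reports no verdict.
The state is a dict: "time": time; "qpos": joint angles; "qd": joint speeds; "joint_efforts": joint torques, N m; "tcp_pos": TCP position; "eef_rot": TCP orientation; "ft_force": force on the tool from outside, world axes, zero at the start; "moment": the same for the moment, N m; "opening": finger opening in m.
Only numpy, scipy, OpenCV 4.12 (cv2) and the standard library are available. Lean on these libraries where they do the work, as an engineer would, in place of code of your own. Each camera call takes 0.05 s, during which the arm holds its last target.

## Working session

There is one attempt and no reset: what is moved stays moved. The work goes in short steps, Python scripts to look and compute and a tool call to move; the robot and the scene stay as the last step left them, time stands still between calls to the robot, and variables do not carry over. Pictures are saved under pics/ and viewed, and the job is handed in when it is done.

Besides the shell and the picture viewer there is one more tool, called after "Emit:" as name(argument=value, ...) on one line, values as JSON. apply_moves: Moves the arm, as the interface text tells. Scaled input: -1 to 1 covers 20 cm each way for a shift and 0.5 rad each way for a turn. Its arguments: {"type":"object","properties":{"series":{"type":"array"},"fingers":{"type":"number"}},"required":["series"]}

```bash
mkdir -p pics
python3 - <<'E'
from workcell import monitor,get_image,calibration
import cv2,numpy as np
for n in("scene","top"):
    im=get_image(n); cv2.imwrite(f"pics/{n}0.png",cv2.cvtColor(im,cv2.COLOR_RGB2BGR))
    c=calibration(n);print(n,{k:(np.round(v,4).tolist() if hasattr(v,'__len__') else v) for k,v in c.items()})
s=monitor.sense();print({k:np.round(v,4).tolist() for k,v in s.items()})
E
```

```text
scene {'fx': 393.099945115852, 'fy': 393.099945115852, 'cx': 260.9572027460786, 'cy': 195.67861393587623, 'camera_from_world': [[-0.6228, 0.7824, 0.0052, 0.2763], [-0.5488, -0.4416, 0.7098, 0.18], [0.5576, 0.4392, 0.7043, -1.6125], [0.0, 0.0, 0.0, 1.0]]}
top {'fx': 383.02973172166935, 'fy': 383.02973172166935, 'cx': 261.8492450947211, 'cy': 193.70194474092918, 'camera_from_world': [[-0.0243, -0.9994, -0.0233, 0.0228], [0.9955, -0.0263, 0.0909, -0.457], [-0.0915, -0.021, 0.9956, -1.2571], [0.0, 0.0, 0.0, 1.0]]}
{'time': 0.1, 'qpos': [-1.1155, 0.5082, -0.2375, 1.501, 0.1257, 1.1489, -0.1548], 'qd': [-0.0014, -0.0008, 0.0003, -0.0041, -0.0015, 0.0018, -0.0006], 'joint_efforts': [-0.0054, -62.1836, -2.195, -25.0202, 0.0124, 0.0078, -0.0], 'tcp_pos': [0.2141, 0.5867, 0.2415], 'eef_rot': [-0.0001, 0.174, 0.9847, -0.0008], 'ft_force': [0.6241, 0.2888, 0.1804], 'moment': [-0.0284, 0.0319, 0.0534], 'opening': 0.0855}
```

View pics/scene0.png

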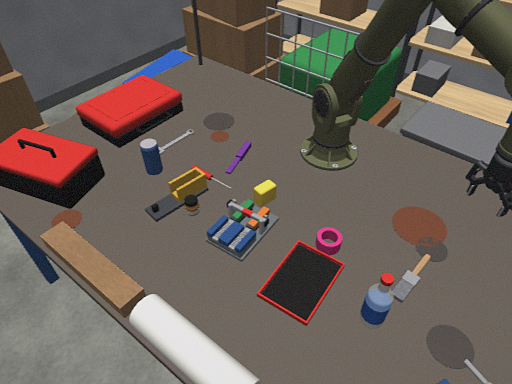

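View pics/top0.png

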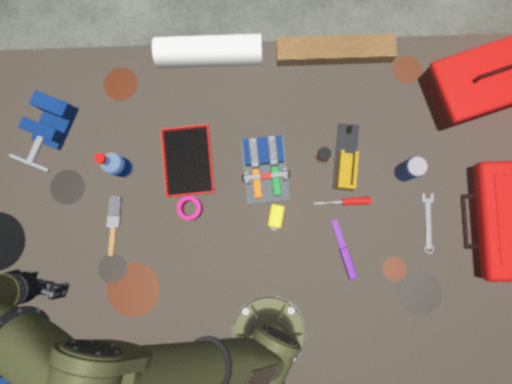

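Run:
```python
import cv2,numpy as np
a=cv2.imread("pics/top0.png");b=cv2.imread("pics/scene0.png")
cv2.imwrite("pics/c1.png",cv2.resize(a[110:240,230:380],None,fx=5,fy=4.6,interpolation=cv2.INTER_CUBIC) if 0 else cv2.resize(a[120:235,230:375],None,fx=5,fy=5,interpolation=cv2.INTER_CUBIC))
cv2.imwrite("pics/c2.png",cv2.resize(b[155:265,140:290],None,fx=5,fy=5,interpolation=cv2.INTER_CUBIC))
cv2.imwrite("pics/c3.png",cv2.resize(a[115:230,150:230],None,fx=5,fy=5,interpolation=cv2.INTER_CUBIC))
```

```text
(no output)
```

View pics/c1.png

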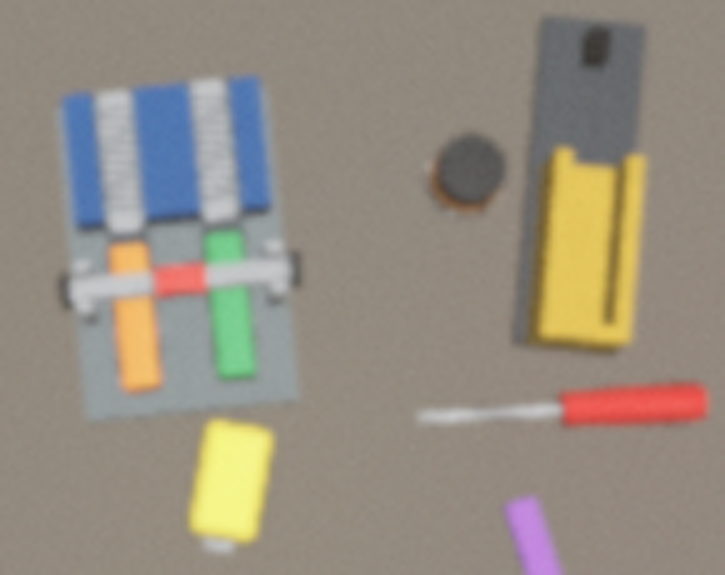

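View pics/c2.png

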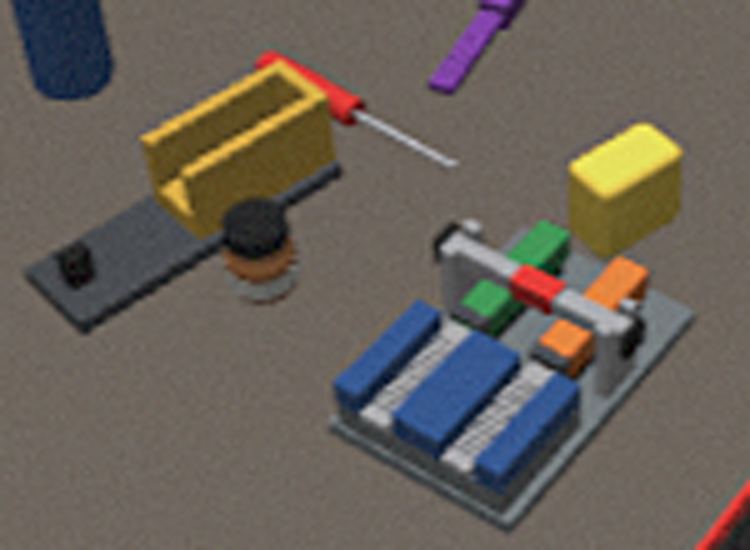

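View pics/c3.png

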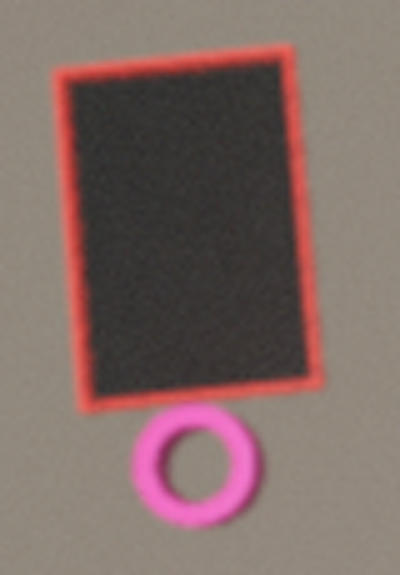

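```bash
cat > h.py <<'E'
import numpy as np,cv2
from workcell import calibration
C={n:calibration(n) for n in("scene","top")}
def proj(n,P):
    c=C[n];M=np.array(c["camera_from_world"]);P=np.atleast_2d(P)
    q=P@M[:3,:3].T+M[:3,3]
    return np.c_[c["cx"]+c["fx"]*q[:,0]/-q[:,2],c["cy"]-c["fy"]*q[:,1]/-q[:,2]]
def back(n,uv,z):
    c=C[n];M=np.array(c["camera_from_world"]);R=M[:3,:3];o=-R.T@M[:3,3]
    d=R.T@np.array([(uv[0]-c["cx"])/c["fx"],-(uv[1]-c["cy"])/c["fy"],-1.])
    return o+d*(z-o[2])/d[2]
def crop(cx,uv,s=5):  # crop pixel to image
    return np.array([cx[0]+(uv[0]+.5)/s-.5,cx[1]+(uv[1]+.5)/s-.5])
def T(x,y,a,P):
    P=np.atleast_2d(np.array(P,float));c,s=np.cos(a),np.sin(a)
    return np.c_[x+c*P[:,0]-s*P[:,1],y+s*P[:,0]+c*P[:,1],P[:,2]]
def box(x0,x1,y0,y1,z0,z1):
    return [(x,y,z) for z in(z0,z1) for x,y in((x0,y0),(x1,y0),(x1,y1),(x0,y1))]
EDG=[(0,1),(1,2),(2,3),(3,0),(4,5),(5,6),(6,7),(7,4),(0,4),(1,5),(2,6),(3,7)]
def draw(n,img,x0,y0,s,pose,bx,col):
    uv=(proj(n,T(*pose,box(*bx)))-[x0,y0]+.5)*s-.5
    for i,j in EDG: cv2.line(img,tuple(int(v*16) for v in uv[i]),tuple(int(v*16) for v in uv[j]),col,1,cv2.LINE_AA,4)
E
python3 - <<'E'
from h import *
t=(230,120);t3=(150,115);s=(140,155)
def show(n,c,l,z,name):
    P=np.array([back(n,crop(c,u),z) for u in l]);print(name,n,np.round(P[:,:2]*1000,1).tolist(),'mean',np.round(P.mean(0)[:2]*1000,1));return P
def yaw(a,b): d=b-a; return round(float(np.arctan2(d[1],d[0])),4)
P=show("top",t,[(62,96),(262,77),(270,208),(80,226)],.054,"block");print([np.linalg.norm(P[i]-P[(i+1)%4]).round(4) for i in range(4)],yaw(P[3],P[0]),yaw(P[2],P[1]),yaw(P[1],P[0])-1.5708)
P=show("top",t,[(206,232),(243,230),(255,376),(218,379)],.051,"green");print([np.linalg.norm(P[i]-P[(i+1)%4]).round(4) for i in range(4)],yaw(P[3],P[0]),yaw(P[2],P[1]))
P=show("top",t,[(110,243),(147,241),(160,388),(121,392)],.051,"orange");print([np.linalg.norm(P[i]-P[(i+1)%4]).round(4) for i in range(4)],yaw(P[3],P[0]),yaw(P[2],P[1]))
P=show("top",t,[(157,265),(205,262),(207,293),(158,297)],.071,"grip");print([np.linalg.norm(P[i]-P[(i+1)%4]).round(4) for i in range(4)])
P=show("top",t,[(67,291),(294,269)],.062,"barends");print(np.linalg.norm(P[0]-P[1]),yaw(P[1],P[0])-1.5708)
P=show("scene",s,[(527,266),(564,282),(550,298),(512,283)],.071,"grip")
P=show("scene",s,[(336,379),(422,303),(577,379),(487,460)],.054,"block")
P=show("top",t3,[(55,70),(293,44),(323,386),(83,412)],.016,"tray");print([np.linalg.norm(P[i]-P[(i+1)%4]).round(4) for i in range(4)],yaw(P[3],P[0]),yaw(P[2],P[1]),yaw(P[1],P[0])-1.5708)
P=show("top",t,[(543,17),(645,24)],.012,"standbase")
P=show("top",t,[(565,148),(645,153),(631,347),(537,340)],.074,"standtop");print([np.linalg.norm(P[i]-P[(i+1)%4]).round(4) for i in range(4)],yaw(P[3],P[0]),yaw(P[2],P[1]))
E
```

```text
block top [[637.9, 71.6], [646.7, -60.5], [559.3, -63.2], [550.9, 61.5]] mean [598.7   2.3]
[np.float64(0.1324), np.float64(0.0875), np.float64(0.125), np.float64(0.0876)] 0.1157 0.0308 0.0665
green top [[545.1, -21.0], [545.7, -45.2], [449.5, -50.3], [448.2, -26.2]] mean [497.1 -35.7]
[np.float64(0.0243), np.float64(0.0964), np.float64(0.0242), np.float64(0.0971)] 0.0542 0.0529
orange top [[539.6, 42.2], [540.2, 17.9], [443.3, 11.7], [441.3, 37.2]] mean [491.1  27.2]
[np.float64(0.0243), np.float64(0.0971), np.float64(0.0255), np.float64(0.0984)] 0.0511 0.0637
grip top [[521.2, 11.3], [522.3, -19.7], [502.1, -20.5], [500.4, 11.1]] mean [511.5  -4.5]
[np.float64(0.031), np.float64(0.0202), np.float64(0.0316), np.float64(0.0208)]
barends top [[507.1, 70.3], [517.4, -77.3]] mean [512.3  -3.5]
0.14790524222366366 0.06990000000000007
grip scene [[506.3, -17.5], [502.2, 10.5], [518.7, 12.4], [524.0, -15.2]] mean [512.8  -2.4]
block scene [[644.8, -58.7], [562.8, -60.2], [549.6, 59.9], [633.7, 57.7]] mean [ 5.977e+02 -3.000e-01]
tray top [[690.9, 352.6], [704.0, 188.9], [468.5, 171.3], [455.2, 333.7]] mean [579.7 261.6]
[np.float64(0.1643), np.float64(0.2361), np.float64(0.1629), np.float64(0.2364)] 0.0803 0.0743 0.08020000000000005
standbase top [[692.9, -254.2], [685.9, -322.9]] mean [ 689.4 -288.6]
standtop top [[589.4, -253.1], [584.7, -304.1], [459.7, -289.3], [465.8, -229.9]] mean [ 524.9 -269.1]
[np.float64(0.0512), np.float64(0.1258), np.float64(0.0597), np.float64(0.1258)] -0.1851 -0.1176
```

```bash
cat > ov.py <<'E'
from h import *
import json,sys
def ov(files,tag,poses):
    # poses: list of (pose,box,col); views: list
    for n,f,(x0,y0,x1,y1),s in files:
        a=cv2.imread(f);im=cv2.resize(a[y0:y1,x0:x1],None,fx=s,fy=s,interpolation=cv2.INTER_CUBIC)
        for p,b,c in poses: draw(n,im,x0,y0,s,p,b,c)
        cv2.imwrite(f"pics/{tag}_{n}.png",im)
def fil(p): return [(p,(-.1,.005,-.013,.013,p_z-.013,p_z+.013),(255,0,255)) for p_z in(.038,)]
def stand(p): return [(p,(-.1075,.0025,-.028,-.018,.012,.074),(255,0,255)),(p,(-.1075,.0025,.018,.028,.012,.074),(255,0,255)),(p,(.075,.095,-.007,.007,.012,.039),(0,255,0)),(p,(-.1175,.1085,-.035,.035,0,.012),(255,255,0))]
E
python3 - <<'E'
from ov import *
r=(.546,-.0015,.07)
import numpy as np
rp=lambda x,y:(r[0]+x*np.cos(r[2])-y*np.sin(r[2]),r[1]+x*np.sin(r[2])+y*np.cos(r[2]),r[2])
L=fil(rp(0,.032))+fil(rp(0,-.032))
L+=[(r,(-.1075,.1075,-.072,.072,0,.012),(255,255,0))]
b=(.5125,-.0035,.07)
L+=[(b,(-.009,.009,-.017,.017,.053,.071),(0,255,0)),(b,(-.011,.011,-.078,.078,.051,.073),(0,255,255))]
L+=[((.5985,.0015,.07),(-.043,.043,-.065,.065,.04,.054),(0,0,255))]
ov([("top","pics/top0.png",(225,125,305,215),7),("scene","pics/scene0.png",(200,180,290,265),7)],"rk",L)
p=(.581,-.276,-.1)
ov([("top","pics/top0.png",(320,115,385,200),7),("scene","pics/scene0.png",(140,155,230,225),8)],"st",stand(p))
E
```

```text
(no output)
```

View pics/rk_top.png

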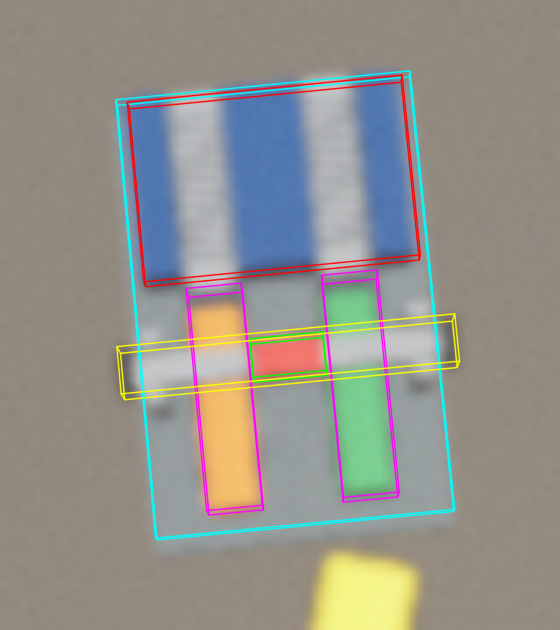

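View pics/rk_scene.png

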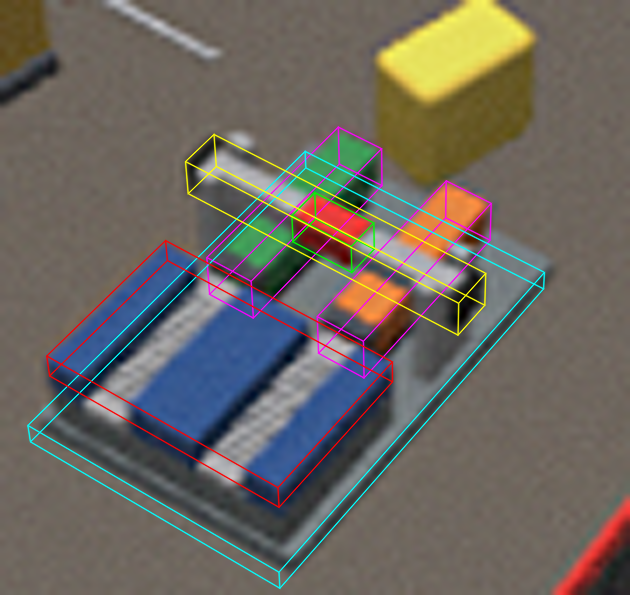

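View pics/st_top.png

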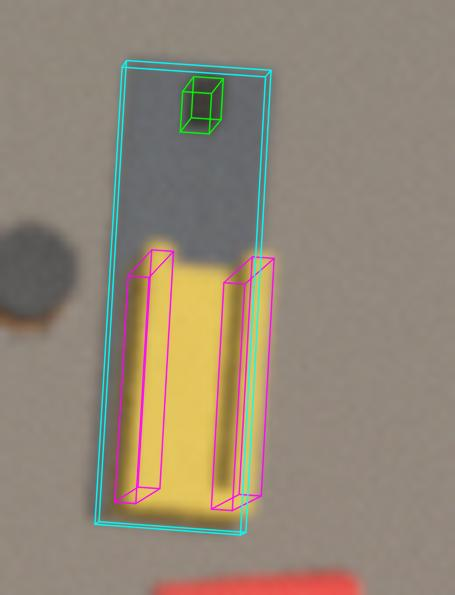

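View pics/st_scene.png

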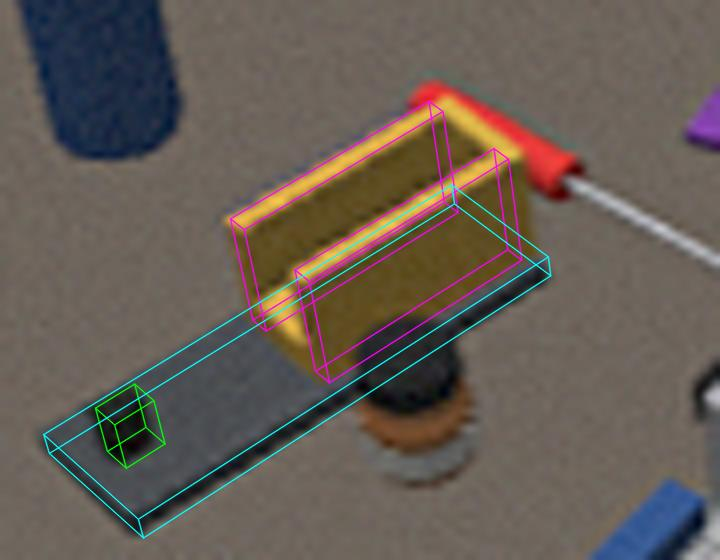

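Run:
```python
from ov import *
ov([("top","pics/top0.png",(330,118,364,196),10),("scene","pics/scene0.png",(142,163,212,221),11)],"st2",[])
a=cv2.imread("pics/st2_top.png");a=cv2.convertScaleAbs(a,alpha=1.5);cv2.imwrite("pics/st2_top.png",a[:600]);print(a.shape)
cv2.imwrite("pics/st2b_top.png",a[380:])
a=cv2.imread("pics/st2_scene.png");a=cv2.convertScaleAbs(a,alpha=1.6);cv2.imwrite("pics/st2_scene.png",a[:600]);print(a.shape)
```

```text
(780, 340, 3)
(638, 770, 3)
```

View pics/st2_top.png

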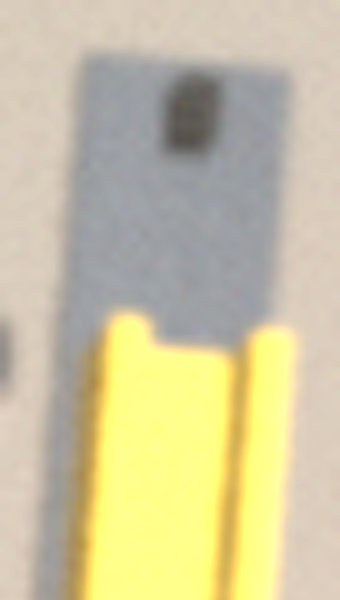

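View pics/st2_scene.png

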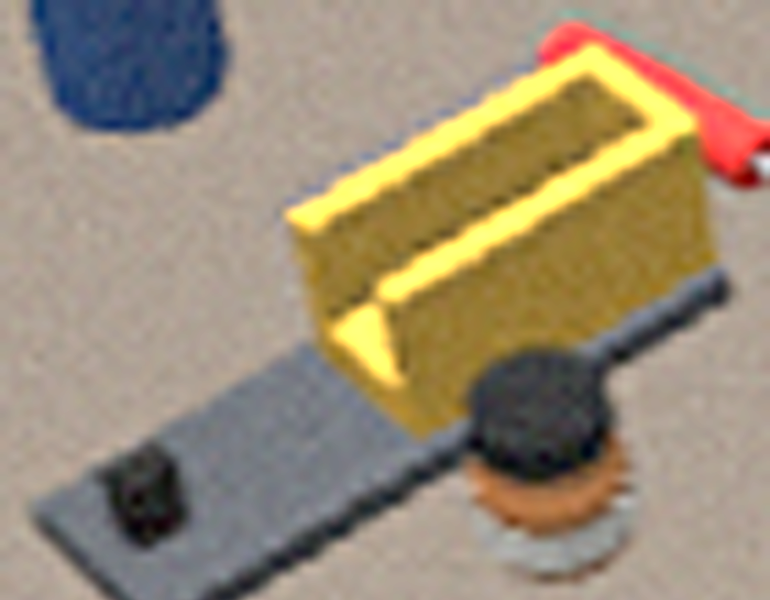

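View pics/st2b_top.png

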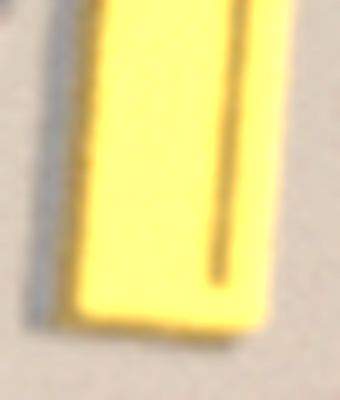

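Run:
```python
from h import *
from scipy.optimize import least_squares
f=.0025;r=-.1175
top=[((107,313),(f,.028,.074)),((152,318),(f,.018,.074)),((250,328),(f,-.018,.074)),((297,333),(f,-.028,.074)),((78,702),(r,.028,.074)),((268,710),(r,-.028,.074)),((155,345),(f,.018,.03)),((240,352),(f,-.018,.03))]
sc=[((285,215),(f,-.028,.074)),((595,40),(r,-.028,.074)),((695,122),(r,.028,.074)),((385,303),(f,.023,.074)),((600,78),(r+.01,-.018,.074)),((645,120),(r+.01,.018,.074))]
O=[("top",crop((330,118),u,10),m) for u,m in top]+[("scene",crop((142,163),u,11),m) for u,m in sc]
def res(p): return np.concatenate([proj(n,T(*p,m))[0]-u for n,u,m in O])
R=least_squares(res,(.58,-.276,-.08),loss="soft_l1");p=R.x;print(p.round(4));print(R.fun.reshape(-1,2).round(2).tolist())
for sel in("top","scene"):
    g=least_squares(lambda q:np.concatenate([proj(n,T(*q,m))[0]-u for n,u,m in O if n==sel]),p).x;print(sel,g.round(4))
for u in((82,55),(290,72)):
    w=back("top",crop((330,118),u,10),.012);print("basefront",w.round(4), )
from ov import *
ov([("top","pics/top0.png",(320,115,385,200),7),("scene","pics/scene0.png",(140,155,230,225),8)],"st",stand(tuple(p)))
```

```text
[ 0.5835 -0.277  -0.1292]
[[1.23, 0.32], [-0.16, 0.13], [1.26, 0.23], [-0.32, 0.04], [0.88, -1.69], [-0.52, -0.7], [-2.99, 0.15], [-0.66, 0.52], [0.32, -0.09], [-0.26, 0.3], [0.25, 0.25], [-0.18, -0.77], [-1.24, -0.6], [0.83, 0.37]]
top [ 0.583  -0.2775 -0.1319]
scene [ 0.5838 -0.2765 -0.1298]
basefront [ 0.6928 -0.2527  0.012 ]
basefront [ 0.6847 -0.3227  0.012 ]
```

View pics/st_top.png

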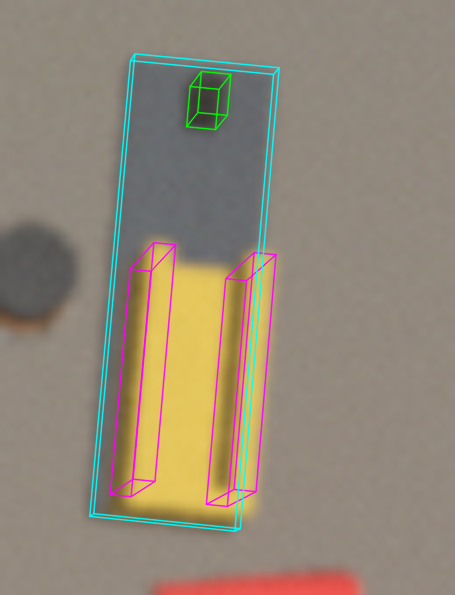

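View pics/st_scene.png

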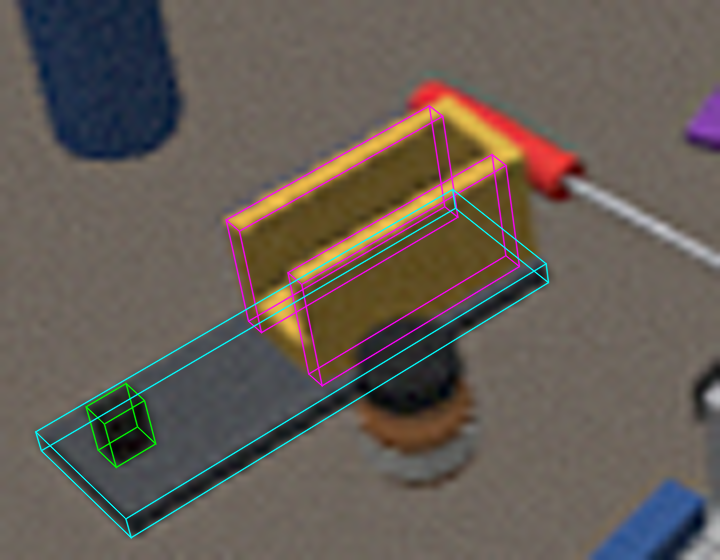

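Run:
```python
from h import *
B=lambda n,u,z:back(n,crop((330,118),u,10) if n=="top" else crop((142,163),u,11),z)[:2]*1000
for n,l,z in (("top",[(107,313),(152,318),(250,328),(297,333),(78,702),(268,710)],.074),("top",[(155,345),(240,352)],.03),("top",[(82,55),(290,72),(28,705)],.012),("scene",[(285,215),(313,233),(385,303),(595,40),(695,122),(600,78),(645,120)],.074),("scene",[(38,512),(725,270)],.012),("top",[(205,78),(215,100)],.039),("scene",[(107,480),(150,447),(178,465)],.039)):
    print(n,z,[B(n,u,z).round(1).tolist() for u in l])
def yaw(a,b): return np.arctan2(*(b-a)[::-1])
print(yaw(B("top",(78,702),.074),B("top",(107,313),.074)),yaw(B("top",(268,710),.074),B("top",(297,333),.074)),yaw(B("top",(28,705),.012),B("top",(82,55),.012)),yaw(B("scene",(595,40),.074),B("scene",(285,215),.074)),yaw(B("scene",(695,122),.074),B("scene",(385,303),.074)))
```

```text
top 0.074 [[590.8, -245.6], [588.7, -260.0], [584.5, -291.1], [582.5, -306.1], [465.3, -231.0], [461.1, -291.1]]
top 0.03 [[588.5, -269.4], [585.3, -297.4]]
top 0.012 [[692.8, -252.7], [684.7, -322.7], [471.0, -225.3]]
scene 0.074 [[583.4, -305.6], [583.5, -292.4], [591.2, -251.2], [461.6, -290.1], [470.2, -235.7], [474.1, -275.1], [479.7, -249.0]]
scene 0.012 [[686.2, -320.6], [470.8, -229.4]]
top 0.039 [[676.3, -288.1], [668.7, -291.0]]
scene 0.039 [[677.2, -290.5], [659.5, -291.1], [659.2, -278.4]]
-0.11570216779144604 -0.12238768341666231 -0.12293607332231862 -0.12667268265087847 -0.12748633517370633
```

```bash
cat > plan.py <<'E'
import numpy as np,math
from scipy.spatial.transform import Rotation as Ro
from workcell import monitor
def plan(x,y,z,ang=None):
    """ang: desired world angle of tool y (deg). Prints turn (norm) and shift after the turn"""
    s=monitor.sense();q=s["eef_rot"];R=Ro.from_quat([q[1],q[2],q[3],q[0]]).as_matrix();p=np.array(s["tcp_pos"])
    a=math.degrees(math.atan2(R[1,1],R[0,1]));print("t",round(s["time"],2),"tcp",p.round(4),"yang",round(a,2),"tilt",np.degrees(np.arccos(-R[2,2])).round(2),"F",np.array(s["ft_force"]).round(1),"open",round(s["opening"],4))
    t=0
    if ang is not None:
        d=(a-ang+90)%180-90; t=math.radians(d); print("turn deg",round(d,2),"norm total",round(t/.5,4))
        R=R@Ro.from_euler("z",t).as_matrix()
    d=R.T@(np.array([x,y,z])-p);print("shift norm total",(d/.2).round(4),"mm",(d*1000).round(1))
E
python3 -c "
from plan import *
plan(.512,-.0035,.2,4)"
```

```text
t 0.1 tcp [0.2141 0.5867 0.2415] yang 69.96 tilt 0.09 F [0.6 0.3 0.2] open 0.0855
turn deg 65.96 norm total 2.3024
shift norm total [-3.0476  1.2803  0.2112] mm [-609.5  256.1   42.2]
```

Emit:
apply_moves(series=[[[0, 0, 0, 0.23], [0, 0, 0, 0.23], [0, 0, 0, 0.23], [0, 0, 0, 0.23], [0, 0, 0, 0.23], [0, 0, 0, 0.23], [0, 0, 0, 0.23], [0, 0, 0, 0.23], [0, 0, 0, 0.23], [0, 0, 0, 0.23]]], fingers=0.47)

```text
time: 0.93
tcp_pos: [0.2141, 0.5869, 0.2418]
eef_rot: [0.0, 0.684, 0.73, -0.0]
ft_force: [-0.3, -0.1, -0.7]
opening: 0.0401
```

Emit:
apply_moves(series=[[[-0.152, 0.064, 0, 0], [-0.152, 0.064, 0, 0], [-0.152, 0.064, 0, 0], [-0.152, 0.064, 0, 0], [-0.152, 0.064, 0, 0], [-0.152, 0.064, 0, 0], [-0.152, 0.064, 0, 0], [-0.152, 0.064, 0, 0], [-0.152, 0.064, 0, 0], [-0.152, 0.064, 0, 0], [-0.152, 0.064, 0, 0], [-0.152, 0.064, 0, 0], [-0.152, 0.064, 0, 0], [-0.152, 0.064, 0, 0], [-0.152, 0.064, 0, 0], [-0.152, 0.064, 0, 0], [-0.152, 0.064, 0, 0], [-0.152, 0.064, 0, 0], [0, 0, 0, 0], [0, 0, 0, 0]]])

```text
time: 2.6
tcp_pos: [0.4831, 0.0556, 0.242]
eef_rot: [0.0, 0.683, 0.73, -0.0]
ft_force: [0.7, -0.1, -0.2]
opening: 0.0406
```

```bash
python3 -c "
from plan import *
plan(.512,-.0035,.12,4)"
```

```text
t 2.6 tcp [0.4831 0.0556 0.242 ] yang 3.82 tilt 0.05 F [ 0.7 -0.1 -0.2] open 0.0406
turn deg -0.18 norm total -0.0064
shift norm total [-0.3046  0.1237  0.6099] mm [-60.9  24.7 122. ]
```

Emit:
apply_moves(series=[[[-0.1, 0.041, 0.05, -0.006], [-0.1, 0.041, 0.08, 0], [-0.105, 0.042, 0.12, 0], [0, 0, 0.12, 0], [0, 0, 0.12, 0], [0, 0, 0.12, 0], [0, 0, 0, 0], [0, 0, 0, 0]]])

```text
time: 3.27
tcp_pos: [0.511, -0.0001, 0.1196]
eef_rot: [-0.001, 0.68, 0.733, -0.001]
ft_force: [0.3, 0.6, 1.1]
opening: 0.0399
```

```bash
python3 -c "
from plan import *
plan(.512,-.0035,.064,4)
from ov import *
from workcell import get_image
for n,b,s in(('top',(215,115,315,215),6),('scene',(190,150,290,250),6)):
    cv2.imwrite('pics/a_%s.png'%n,cv2.resize(get_image(n)[b[1]:b[3],b[0]:b[2],::-1],None,fx=s,fy=s,interpolation=cv2.INTER_CUBIC))
"
```

```text
t 3.27 tcp [ 5.110e-01 -1.000e-04  1.196e-01] yang 4.33 tilt 0.19 F [0.3 0.6 1.1] open 0.0399
turn deg 0.33 norm total 0.0114
shift norm total [-0.0174  0.0049  0.2781] mm [-3.5  1.  55.6]
```

View pics/a_scene.png

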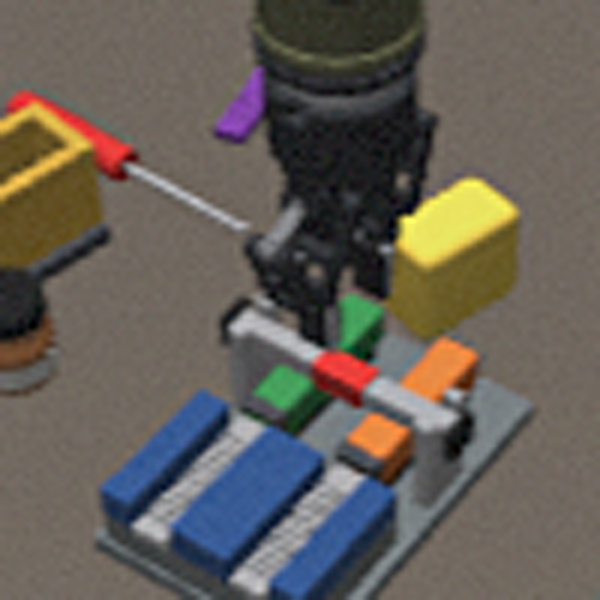

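View pics/a_top.png

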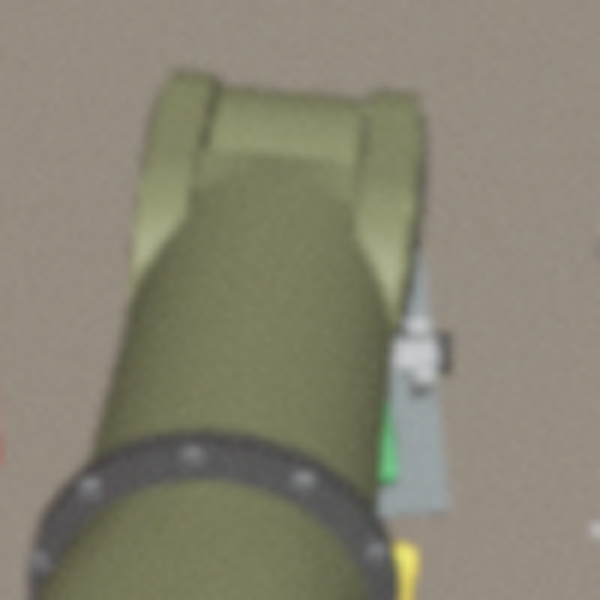

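```bash
python3 -c "
from h import *
P=np.array([[.511,0,.1196],[.511,0,.109],[.531,.001,.109],[.491,-.001,.109],[.546,0,.109],[.512,-.0035,.071]])
print((proj('scene',P)-[190,150])*6)
"
```

```text
[[347.412947   303.47439907]
 [347.77675476 317.48798033]
 [324.82757644 339.62538626]
 [370.30444254 295.75715571]
 [304.78305003 354.97041259]
 [342.90414147 364.46973415]]
```

Emit:
apply_moves(series=[[[-0.017, 0.005, 0.04, 0.011], [0, 0, 0.06, 0], [0, 0, 0.06, 0], [0, 0, 0.06, 0], [0, 0, 0.04, 0], [0, 0, 0.018, 0], [0, 0, 0, 0], [0, 0, 0, 0]]])

```text
time: 4.03
tcp_pos: [0.5136, -0.0048, 0.0651]
eef_rot: [0.0, 0.683, 0.731, 0.0]
ft_force: [-0.7, 0.3, -0.0]
opening: 0.0405
```

Emit:
apply_moves(series=[[[0, 0, 0, 0], [0, 0, 0, 0], [0, 0, 0, 0], [0, 0, 0, 0], [0, 0, 0, 0], [0, 0, 0, 0], [0, 0, 0, 0], [0, 0, 0, 0]]], fingers=0)

```text
time: 4.7
tcp_pos: [0.5137, -0.0047, 0.0655]
eef_rot: [0.0, 0.682, 0.731, 0.0]
ft_force: [-2.0, 0.3, 6.3]
opening: 0.0167
```

```bash
python3 -c "
from plan import *
plan(.512,-.0035,.114,4)
"
```

```text
t 4.7 tcp [ 0.5137 -0.0047  0.0655] yang 3.93 tilt 0.07 F [-2.   0.3  6.3] open 0.0167
turn deg -0.07 norm total -0.0026
shift norm total [ 0.0067 -0.0076 -0.2425] mm [  1.3  -1.5 -48.5]
```

Emit:
apply_moves(series=[[[0, 0, -0.03, 0], [0, 0, -0.04, 0], [0, 0, -0.05, 0], [0, 0, -0.08, 0], [0, 0, -0.1, 0], [0, 0, -0.1, 0], [0, 0, -0.1, 0], [0, 0, 0, 0], [0, 0, 0, 0]]])

```text
time: 5.45
tcp_pos: [0.5138, -0.0047, 0.1661]
eef_rot: [0.001, 0.682, 0.731, 0.001]
ft_force: [-0.2, -0.3, -3.4]
opening: 0.0167
```

```bash
python3 -c "
from plan import *
a=.078;import numpy as np
x=.5797-np.sin(a)*.035; y=.2616+np.cos(a)*.035
print(x,y)
plan(x,y,.165,94.5)
from ov import *
from workcell import get_image
for n,b,s in(('scene',(190,120,290,250),4.5),):
    cv2.imwrite('pics/b_%s.png'%n,cv2.resize(get_image(n)[b[1]:b[3],b[0]:b[2],::-1],None,fx=s,fy=s,interpolation=cv2.INTER_CUBIC))
"
```

```text
0.5769727673780295 0.296493583969344
t 5.45 tcp [ 0.5138 -0.0047  0.1661] yang 3.93 tilt 0.17 F [-0.2 -0.3 -3.4] open 0.0167
turn deg 89.43 norm total 3.1217
shift norm total [ 0.4328 -1.4765  0.0068] mm [  86.6 -295.3    1.4]
```

View pics/b_scene.png

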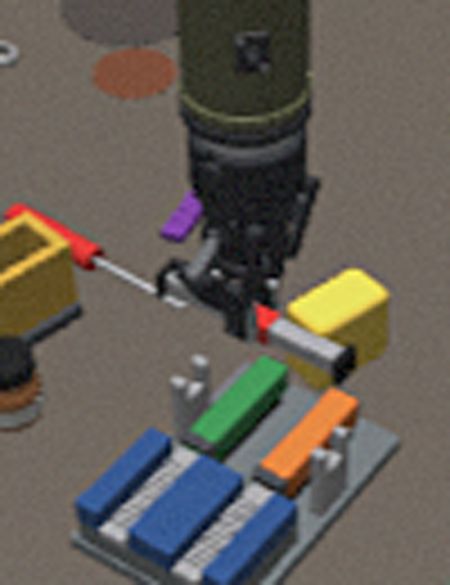

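Emit:
apply_moves(series=[[[0, 0, 0, -0.226], [0, 0, 0, -0.226], [0, 0, 0, -0.226], [0, 0, 0, -0.226], [0, 0, 0, -0.226], [0, 0, 0, -0.226], [0, 0, 0, -0.226], [0, 0, 0, -0.226], [0, 0, 0, -0.226], [0, 0, 0, -0.226], [0, 0, 0, -0.226], [0, 0, 0, -0.226], [0, 0, 0, -0.226], [0, 0, 0, -0.226], [0, 0, 0, 0], [0, 0, 0, 0]]])

```text
time: 6.83
tcp_pos: [0.5126, -0.0049, 0.1637]
eef_rot: [-0.001, -0.038, 0.999, 0.0]
ft_force: [-0.0, 0.1, -3.2]
opening: 0.0163
```

Emit:
apply_moves(series=[[[-0.03, 0.1, 0, 0], [-0.04, 0.137, 0, 0], [-0.04, 0.137, 0, 0], [-0.04, 0.137, 0, 0], [-0.04, 0.137, 0, 0], [-0.04, 0.137, 0, 0], [-0.04, 0.137, 0, 0], [-0.04, 0.137, 0, 0], [-0.04, 0.137, 0, 0], [-0.04, 0.137, 0, 0], [-0.042, 0.14, 0, 0], [0, 0, 0, 0], [0, 0, 0, 0], [0, 0, 0, 0]]])

```text
time: 8.0
tcp_pos: [0.5755, 0.2952, 0.1637]
eef_rot: [-0.001, -0.039, 0.999, -0.001]
ft_force: [0.2, -1.2, -2.3]
opening: 0.0167
```

```bash
python3 -c "
from plan import *
plan(.577,.2965,.06,94.5)
from ov import *
from workcell import get_image
for n,b,s in(('top',(130,90,250,220),4.5),('scene',(220,160,370,330),3.5)):
    cv2.imwrite('pics/c_%s.png'%n,cv2.resize(get_image(n)[b[1]:b[3],b[0]:b[2],::-1],None,fx=s,fy=s,interpolation=cv2.INTER_CUBIC))
"
```

```text
t 8.0 tcp [0.5755 0.2952 0.1637] yang 94.45 tilt 0.13 F [ 0.2 -1.2 -2.3] open 0.0167
turn deg -0.05 norm total -0.0019
shift norm total [-0.0089  0.0066  0.5186] mm [ -1.8   1.3 103.7]
```

View pics/c_scene.png

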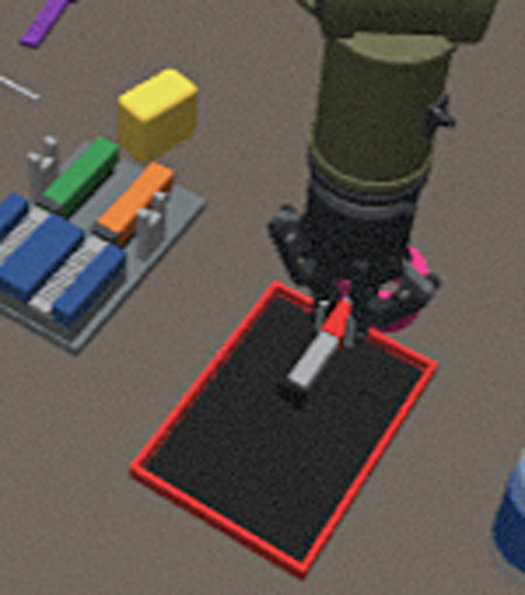

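Emit:
apply_moves(series=[[[-0.009, 0.007, 0.06, 0], [0, 0, 0.1, 0], [0, 0, 0.12, 0], [0, 0, 0.12, 0], [0, 0, 0.1, 0], [0, 0, 0.08, 0], [0, 0, 0.06, 0], [0, 0, 0.04, 0], [0, 0, 0, 0], [0, 0, 0, 0]]])

```text
time: 8.93
tcp_pos: [0.5778, 0.2972, 0.0287]
eef_rot: [0.0, -0.04, 0.999, -0.0]
ft_force: [-0.7, -0.2, -2.2]
opening: 0.0164
```

```bash
python3 -c "
from plan import *
plan(.577,.2965,.0195,94.5)
"
```

```text
t 8.93 tcp [0.5778 0.2972 0.0287] yang 94.54 tilt 0.0 F [-0.7 -0.2 -2.2] open 0.0164
turn deg 0.04 norm total 0.0013
shift norm total [ 0.0043 -0.0034  0.0462] mm [ 0.9 -0.7  9.2]
```

Emit:
apply_moves(series=[[[0, 0, 0.012, 0], [0, 0, 0.012, 0], [0, 0, 0.01, 0], [0, 0, 0.006, 0], [0, 0, 0, 0], [0, 0, 0, 0]]])

```text
time: 9.43
tcp_pos: [0.5777, 0.2974, 0.0208]
eef_rot: [0.0, -0.04, 0.999, 0.0]
ft_force: [-0.9, 0.5, -2.5]
opening: 0.0165
```

Emit:
apply_moves(series=[[[0, 0, 0.004, 0], [0, 0, 0.004, 0], [0, 0, 0, 0], [0, 0, 0, 0]]])

```text
time: 9.77
tcp_pos: [0.5778, 0.2975, 0.0196]
eef_rot: [0.0, -0.04, 0.999, 0.0]
ft_force: [-1.2, -0.6, 3.3]
opening: 0.0165
```

Emit:
apply_moves(series=[[[0, 0, 0, 0], [0, 0, 0, 0], [0, 0, 0, 0], [0, 0, 0, 0], [0, 0, 0, 0], [0, 0, 0, 0]]], fingers=0.42)

```text
time: 10.27
tcp_pos: [0.5776, 0.2974, 0.019]
eef_rot: [-0.0, -0.04, 0.999, -0.0]
ft_force: [0.4, 0.8, -0.2]
opening: 0.0362
```

Emit:
apply_moves(series=[[[0, 0, -0.03, 0], [0, 0, -0.06, 0], [0, 0, -0.1, 0], [0, 0, -0.12, 0], [0, 0, -0.12, 0], [0, 0, -0.12, 0], [0, 0, -0.12, 0], [0, 0, 0, 0]]])

```text
time: 10.93
tcp_pos: [0.58, 0.2989, 0.1598]
eef_rot: [0.004, -0.04, 0.999, 0.002]
ft_force: [0.2, 0.0, 0.4]
opening: 0.0359
```

```bash
python3 -c "
from plan import *
import numpy as np
r=(.546,-.0015,.07)
f=lambda x,y:(r[0]+x*np.cos(r[2])-y*np.sin(r[2]),r[1]+x*np.sin(r[2])+y*np.cos(r[2]))
p=f(-.068,.032);print(p,f(-.068,-.032))
plan(p[0],p[1],.15,94)
from ov import *
from workcell import get_image
for n,b,s in(('top',(130,90,250,220),4.5),('scene',(190,160,370,330),3.5)):
    cv2.imwrite('pics/d_%s.png'%n,cv2.resize(get_image(n)[b[1]:b[3],b[0]:b[2],::-1],None,fx=s,fy=s,interpolation=cv2.INTER_CUBIC))
"
```

```text
(np.float64(0.47592836086797596), np.float64(0.025665518389152715)) (np.float64(0.4804047030975781), np.float64(-0.038177745627057176))
t 10.93 tcp [0.58   0.2989 0.1598] yang 94.56 tilt 0.54 F [0.2 0.  0.4] open 0.0359
turn deg 0.56 norm total 0.0195
shift norm total [ 0.6146 -1.3265  0.0385] mm [ 122.9 -265.3    7.7]
```

View pics/d_scene.png

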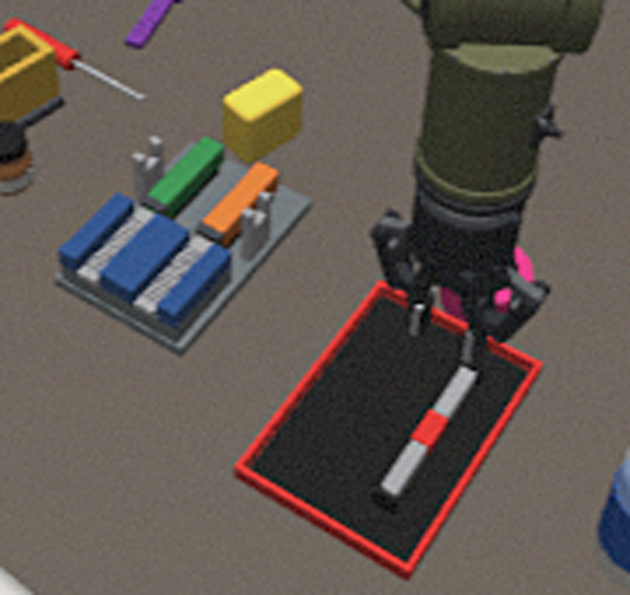

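Emit:
apply_moves(series=[[[0.05, -0.1, 0, 0.02], [0.06, -0.13, 0, 0], [0.06, -0.13, 0, 0], [0.06, -0.13, 0, 0], [0.06, -0.13, 0, 0], [0.06, -0.13, 0, 0], [0.06, -0.13, 0, 0], [0.06, -0.13, 0, 0], [0.06, -0.13, 0, 0], [0.06, -0.13, 0, 0], [0.03, -0.06, 0, 0], [0, 0, 0, 0], [0, 0, 0, 0], [0, 0, 0, 0]]], fingers=0.45)

```text
time: 12.2
tcp_pos: [0.4728, 0.0242, 0.1529]
eef_rot: [-0.0, -0.035, 0.999, 0.0]
ft_force: [-0.4, 0.6, -0.0]
opening: 0.0386
```

```bash
python3 -c "
from plan import *
plan(.474,.026,.09,94)
"
```

```text
t 12.2 tcp [0.4728 0.0242 0.1529] yang 94.03 tilt 0.04 F [-0.4  0.6 -0. ] open 0.0386
turn deg 0.03 norm total 0.0011
shift norm total [-0.0065  0.0083  0.3147] mm [-1.3  1.7 62.9]
```

Emit:
apply_moves(series=[[[-0.006, 0.008, 0.05, 0], [0, 0, 0.08, 0], [0, 0, 0.08, 0], [0, 0, 0.06, 0], [0, 0, 0.04, 0], [0, 0, 0, 0], [0, 0, 0, 0]]])

```text
time: 12.78
tcp_pos: [0.4738, 0.0258, 0.0909]
eef_rot: [-0.0, -0.035, 0.999, 0.0]
ft_force: [-0.1, -0.5, 0.0]
opening: 0.0383
```

```bash
python3 -c "
from plan import *
plan(.474,.026,.0405,94)
from ov import *
from workcell import get_image
for n,b,s in(('top',(215,115,315,215),6),('scene',(190,150,290,250),6)):
    cv2.imwrite('pics/e_%s.png'%n,cv2.resize(get_image(n)[b[1]:b[3],b[0]:b[2],::-1],None,fx=s,fy=s,interpolation=cv2.INTER_CUBIC))
"
```

```text
t 12.78 tcp [0.4738 0.0258 0.0909] yang 94.07 tilt 0.05 F [-0.1 -0.5  0. ] open 0.0383
turn deg 0.07 norm total 0.0023
shift norm total [-0.0013  0.0007  0.2519] mm [-0.3  0.1 50.4]
```

View pics/e_scene.png

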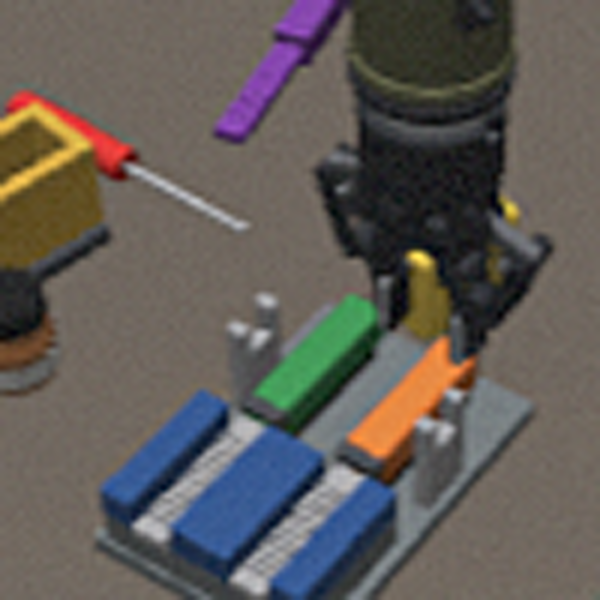

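Emit:
apply_moves(series=[[[0, 0, 0.05, 0], [0, 0, 0.06, 0], [0, 0, 0.06, 0], [0, 0, 0.05, 0], [0, 0, 0.03, 0], [0, 0, 0, 0], [0, 0, 0, 0]]])

```text
time: 13.47
tcp_pos: [0.474, 0.0251, 0.0415]
eef_rot: [0.0, -0.035, 0.999, -0.0]
ft_force: [-0.7, 0.1, 0.3]
opening: 0.0383
```

Emit:
apply_moves(series=[[[0, 0, 0, 0], [0, 0, 0, 0], [0, 0, 0, 0], [0, 0, 0, 0], [0, 0, 0, 0], [0, 0, 0, 0], [0, 0, 0, 0]]], fingers=0)

```text
time: 14.05
tcp_pos: [0.4743, 0.0251, 0.042]
eef_rot: [0.001, -0.035, 0.999, 0.0]
ft_force: [-1.1, 0.4, 5.9]
opening: 0.0249
```

Emit:
apply_moves(series=[[[0, 0, -0.03, 0], [0, 0, -0.04, 0], [0, 0, -0.05, 0], [0, 0, -0.08, 0], [0, 0, -0.1, 0], [0, 0, -0.1, 0], [0, 0, -0.1, 0], [0, 0, -0.06, 0], [0, 0, 0, 0], [0, 0, 0, 0]]])

```text
time: 14.88
tcp_pos: [0.4738, 0.0249, 0.1538]
eef_rot: [0.001, -0.035, 0.999, -0.0]
ft_force: [0.4, -0.4, -1.3]
opening: 0.0246
```

```bash
python3 -c "
from plan import *
import numpy as np
a=.078
# file centre at tray (0,-.038); grasp at file x=-.07
gx,gy=-.07,-.038
x=.5797+gx*np.cos(a)-gy*np.sin(a);y=.2616+gx*np.sin(a)+gy*np.cos(a);print(x,y)
plan(x,y,.155,94.5)
from workcell import get_image
import cv2
for n,b,s in(('top',(215,115,315,215),6),('scene',(190,130,290,230),6)):
    cv2.imwrite('pics/f_%s.png'%n,cv2.resize(get_image(n)[b[1]:b[3],b[0]:b[2],::-1],None,fx=s,fy=s,interpolation=cv2.INTER_CUBIC))
"
```

```text
0.5128738274794514 0.21826107216077112
t 14.88 tcp [0.4738 0.0249 0.1538] yang 93.98 tilt 0.09 F [ 0.4 -0.4 -1.3] open 0.0246
turn deg -0.52 norm total -0.0183
shift norm total [-0.2704  0.9486 -0.0058] mm [-54.1 189.7  -1.2]
```

View pics/f_scene.png

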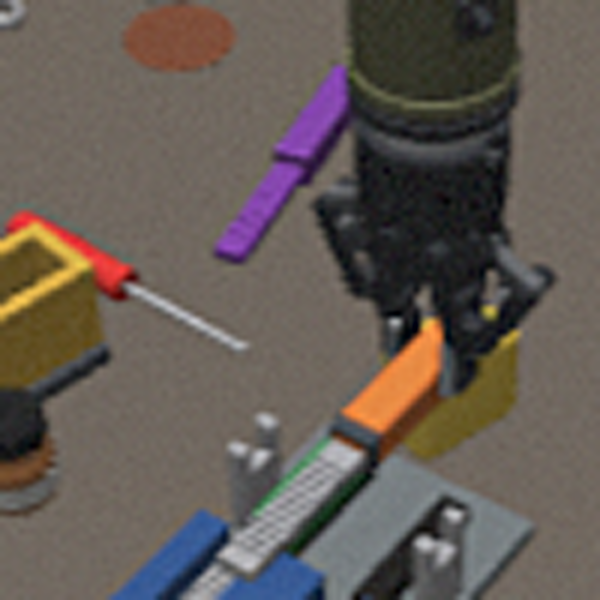

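Emit:
apply_moves(series=[[[-0.02, 0.07, 0, -0.018], [-0.035, 0.125, 0, 0], [-0.035, 0.125, 0, 0], [-0.035, 0.125, 0, 0], [-0.035, 0.125, 0, 0], [-0.035, 0.125, 0, 0], [-0.035, 0.125, 0, 0], [-0.035, 0.125, 0, 0], [-0.005, 0.004, 0, 0], [0, 0, 0, 0], [0, 0, 0, 0], [0, 0, 0, 0]]])

```text
time: 15.98
tcp_pos: [0.5124, 0.2169, 0.1523]
eef_rot: [-0.001, -0.039, 0.999, -0.001]
ft_force: [0.6, -0.0, -2.1]
opening: 0.0251
```

```bash
python3 -c "
from plan import *
plan(.5129,.2183,.03,94.5)
from h import *
print((proj('scene',[[.4738+.07,.0249+.005,.151]])-[190,130])*6, 'tip top',(proj('scene',[[.4738+.17,.0249+.012,.154]])-[190,130])*6)
from workcell import get_image
for n,b,s in(('top',(130,90,250,220),4.5),('scene',(220,160,370,330),3.5)):
    cv2.imwrite('pics/g_%s.png'%n,cv2.resize(get_image(n)[b[1]:b[3],b[0]:b[2],::-1],None,fx=s,fy=s,interpolation=cv2.INTER_CUBIC))
"
```

```text
t 15.98 tcp [0.5124 0.2169 0.1523] yang 94.43 tilt 0.13 F [ 0.6 -0.  -2.1] open 0.0251
turn deg -0.07 norm total -0.0024
shift norm total [-0.0043  0.0076  0.6113] mm [ -0.9   1.5 122.3]
[[350.08854301 442.46823664]] tip top [[227.34360906 561.75734281]]
```

View pics/g_scene.png

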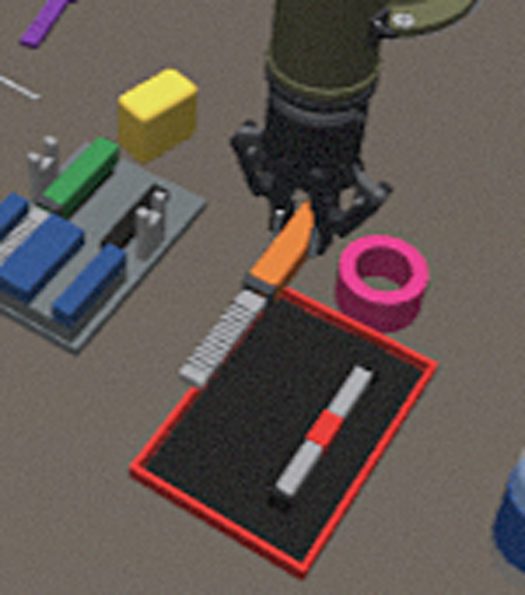

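View pics/g_top.png

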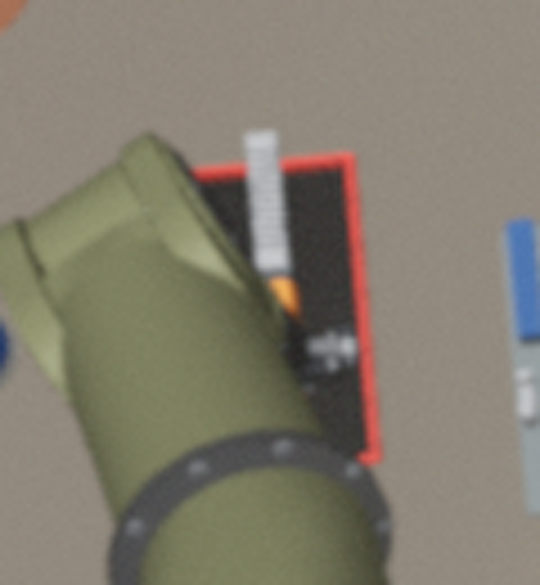

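```bash
python3 -c "
from h import *
print((proj('top',T(.5124,.2169,.0785,[[.17,0,.153],[.17,0,.145],[.165,0,.153],[.075,0,.153]]))-[130,90]+.5)*4.5, (proj('scene',T(.5124,.2169,.0785,[[.17,0.01,.153],[.17,-.01,.153],[.17,.01,.145]]))-[220,160]+.5)*3.5)
print(back('top',(130+262/4.5-.5,90+132/4.5-.5),.153))
"
```

```text
[[261.13781704 131.11629093]
 [263.6675552  134.45917976]
 [261.75973113 138.26805088]
 [273.03909471 267.97615995]] [[200.26680863 384.67829059]
 [177.6430121  372.05928703]
 [199.9078014  390.88205113]]
[0.68124367 0.2296465  0.153     ]
```

Emit:
apply_moves(series=[[[-0.004, 0.008, 0.05, 0], [0, 0, 0.09, 0], [0, 0, 0.12, 0], [0, 0, 0.12, 0], [0, 0, 0.1, 0], [0, 0, 0.08, 0], [0, 0, 0.04, 0], [0, 0, 0.015, 0], [0, 0, 0, 0], [0, 0, 0, 0]]])

```text
time: 16.92
tcp_pos: [0.5139, 0.2202, 0.0306]
eef_rot: [0.0, -0.039, 0.999, 0.0]
ft_force: [-0.3, -0.0, -1.8]
opening: 0.0247
```

Emit:
apply_moves(series=[[[0, 0, 0.012, 0], [0, 0, 0.012, 0], [0, 0, 0.008, 0], [0, 0, 0.005, 0], [0, 0, 0, 0], [0, 0, 0, 0]]])

```text
time: 17.42
tcp_pos: [0.5135, 0.2201, 0.0227]
eef_rot: [0.0, -0.039, 0.999, -0.0]
ft_force: [0.1, 0.1, -2.3]
opening: 0.0246
```

Emit:
apply_moves(series=[[[0, 0, 0.004, 0], [0, 0, 0.003, 0], [0, 0, 0, 0], [0, 0, 0, 0]]])

```text
time: 17.75
tcp_pos: [0.5136, 0.2201, 0.0221]
eef_rot: [0.0, -0.039, 0.999, 0.0]
ft_force: [-2.4, -0.9, 5.8]
opening: 0.0243
```

Emit:
apply_moves(series=[[[0, 0, 0, 0], [0, 0, 0, 0], [0, 0, 0, 0], [0, 0, 0, 0], [0, 0, 0, 0], [0, 0, 0, 0]]], fingers=0.45)

```text
time: 18.25
tcp_pos: [0.5135, 0.2201, 0.0212]
eef_rot: [0.0, -0.039, 0.999, -0.0]
ft_force: [0.2, 0.1, -0.2]
opening: 0.0385
```

Emit:
apply_moves(series=[[[0, 0, -0.03, 0], [0, 0, -0.06, 0], [0, 0, -0.1, 0], [0, 0, -0.12, 0], [0, 0, -0.12, 0], [0, 0, -0.12, 0], [0, 0, -0.1, 0], [0, 0, 0, 0]]])

```text
time: 18.92
tcp_pos: [0.5153, 0.2211, 0.1558]
eef_rot: [0.003, -0.039, 0.999, 0.001]
ft_force: [1.2, -0.0, -0.1]
opening: 0.0387
```

```bash
python3 -c "
from plan import *
plan(.4784,-.0378,.15,94)
from workcell import get_image
import cv2
for n,b,s in(('scene',(190,160,370,330),3.5),):
    cv2.imwrite('pics/i_%s.png'%n,cv2.resize(get_image(n)[b[1]:b[3],b[0]:b[2],::-1],None,fx=s,fy=s,interpolation=cv2.INTER_CUBIC))
"
```

```text
t 18.92 tcp [0.5153 0.2211 0.1558] yang 94.5 tilt 0.4 F [ 1.2 -0.  -0.1] open 0.0387
turn deg 0.5 norm total 0.0175
shift norm total [ 0.2747 -1.2783  0.0241] mm [  54.9 -255.7    4.8]
```

View pics/i_scene.png

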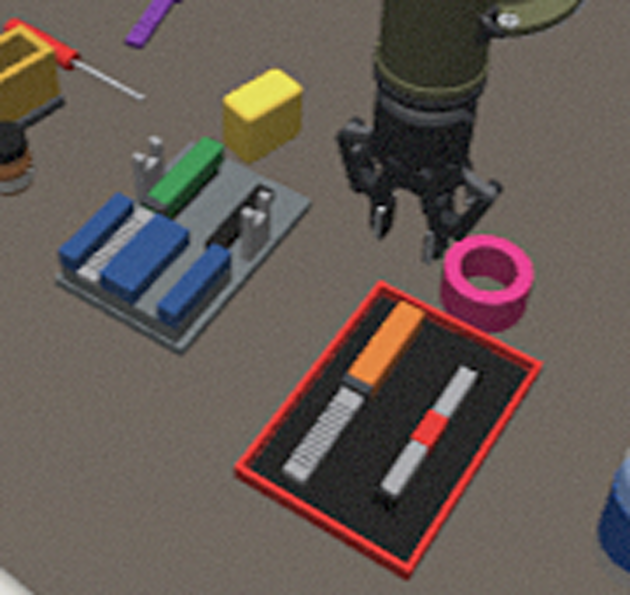

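Emit:
apply_moves(series=[[[0.02, -0.09, 0, 0.0175], [0.03, -0.14, 0, 0], [0.03, -0.14, 0, 0], [0.03, -0.14, 0, 0], [0.03, -0.14, 0, 0], [0.03, -0.14, 0, 0], [0.03, -0.14, 0, 0], [0.03, -0.14, 0, 0], [0.03, -0.14, 0, 0], [0.015, -0.068, 0, 0], [0, 0, 0, 0], [0, 0, 0, 0], [0, 0, 0, 0]]])

```text
time: 20.05
tcp_pos: [0.4765, -0.0377, 0.1509]
eef_rot: [-0.0, -0.035, 0.999, 0.0]
ft_force: [-0.2, -0.4, -0.1]
opening: 0.0386
```

```bash
python3 -c "
from plan import *
plan(.4784,-.0378,.09,94)
"
```

```text
t 20.05 tcp [ 0.4765 -0.0377  0.1509] yang 94.06 tilt 0.05 F [-0.2 -0.4 -0.1] open 0.0386
turn deg 0.06 norm total 0.0019
shift norm total [-0.0095 -0.0011  0.3045] mm [-1.9 -0.2 60.9]
```

Emit:
apply_moves(series=[[[-0.006, -0.001, 0.05, 0], [0, 0, 0.08, 0], [0, 0, 0.08, 0], [0, 0, 0.06, 0], [0, 0, 0.03, 0], [0, 0, 0, 0], [0, 0, 0, 0]]])

```text
time: 20.63
tcp_pos: [0.4779, -0.0379, 0.0913]
eef_rot: [-0.0, -0.036, 0.999, 0.0]
ft_force: [0.1, 0.2, 0.5]
opening: 0.0385
```

```bash
python3 -c "
from plan import *
plan(.478,-.0378,.0405,94)
from ov import *
from workcell import get_image
for n,b,s in(('scene',(190,150,290,250),6),):
    cv2.imwrite('pics/j_%s.png'%n,cv2.resize(get_image(n)[b[1]:b[3],b[0]:b[2],::-1],None,fx=s,fy=s,interpolation=cv2.INTER_CUBIC))
"
```

```text
t 20.63 tcp [ 0.4779 -0.0379  0.0913] yang 94.1 tilt 0.03 F [0.1 0.2 0.5] open 0.0385
turn deg 0.1 norm total 0.0034
shift norm total [-0.0005  0.0006  0.254 ] mm [-0.1  0.1 50.8]
```

View pics/j_scene.png

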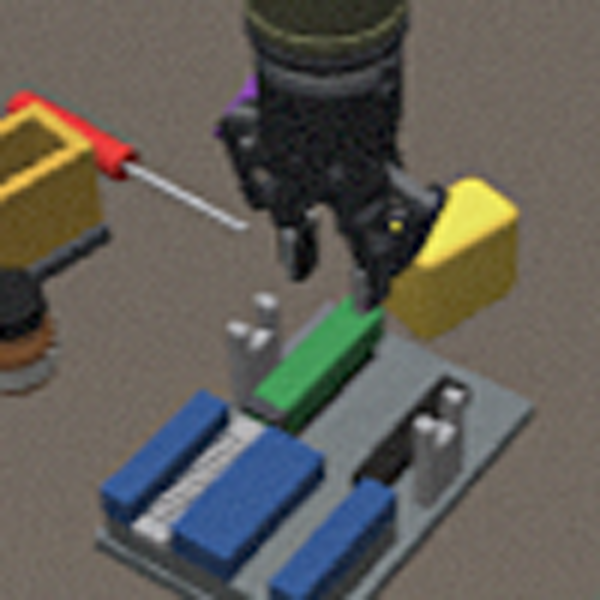

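Emit:
apply_moves(series=[[[0, 0, 0.05, 0], [0, 0, 0.06, 0], [0, 0, 0.06, 0], [0, 0, 0.05, 0], [0, 0, 0.03, 0], [0, 0, 0, 0], [0, 0, 0, 0]]])

```text
time: 21.27
tcp_pos: [0.4781, -0.0388, 0.0417]
eef_rot: [0.0, -0.035, 0.999, -0.0]
ft_force: [-0.1, -0.1, -0.7]
opening: 0.0388
```

Emit:
apply_moves(series=[[[0, 0, 0, 0], [0, 0, 0, 0], [0, 0, 0, 0], [0, 0, 0, 0], [0, 0, 0, 0], [0, 0, 0, 0], [0, 0, 0, 0]]], fingers=0)

```text
time: 21.85
tcp_pos: [0.4784, -0.0388, 0.0423]
eef_rot: [0.001, -0.035, 0.999, -0.0]
ft_force: [-0.6, 0.4, 7.1]
opening: 0.0247
```

Emit:
apply_moves(series=[[[0, 0, -0.03, 0], [0, 0, -0.04, 0], [0, 0, -0.05, 0], [0, 0, -0.08, 0], [0, 0, -0.1, 0], [0, 0, -0.1, 0], [0, 0, -0.1, 0], [0, 0, -0.06, 0], [0, 0, 0, 0], [0, 0, 0, 0]]])

```text
time: 22.68
tcp_pos: [0.4779, -0.039, 0.154]
eef_rot: [0.001, -0.035, 0.999, -0.0]
ft_force: [-0.4, -0.5, -1.1]
opening: 0.0247
```

```bash
python3 -c "
from plan import *
plan(.44,-.14,.15,90)
from h import *
print('jar',back('top',crop((230,120),(470,170)),.06),'driver tip',back('top',crop((230,120),(418,415)),.01),back('top',crop((230,120),(705,402)),.01),'rackcorner',back('top',crop((230,120),(298,398)),.012),'meas',back('top',crop((230,120),(272,430)),.07),back('top',crop((230,120),(232,422)),.07))
from workcell import get_image
for n,b,s in(('scene',(190,130,290,230),6),):
    cv2.imwrite('pics/k_%s.png'%n,cv2.resize(get_image(n)[b[1]:b[3],b[0]:b[2],::-1],None,fx=s,fy=s,interpolation=cv2.INTER_CUBIC))
"
```

```text
t 22.68 tcp [ 0.4779 -0.039   0.154 ] yang 93.99 tilt 0.09 F [-0.4 -0.5 -1.1] open 0.0247
turn deg 3.99 norm total 0.1394
shift norm total [ 0.1897 -0.5051  0.0199] mm [  37.9 -101.     4. ]
jar [ 0.57953498 -0.19368283  0.06      ] driver tip [ 0.4239961  -0.15974655  0.01      ] [ 0.42774962 -0.35110599  0.01      ] rackcorner [ 0.43734804 -0.0797731   0.012     ] meas [ 0.41289696 -0.05965126  0.07      ] [ 0.41867451 -0.03425336  0.07      ]
```

View pics/k_scene.png

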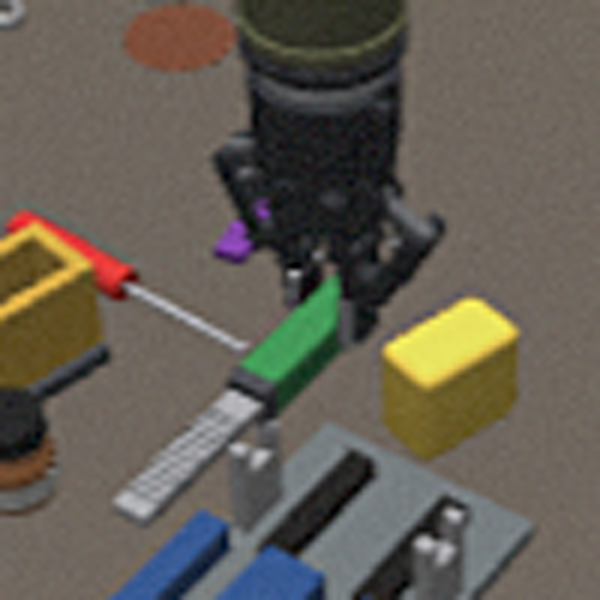

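Emit:
apply_moves(series=[[[0, 0, 0, 0.19], [0, 0, 0, 0.19], [0, 0, 0, 0], [0, 0, 0, 0]]])

```text
time: 23.07
tcp_pos: [0.4772, -0.0388, 0.1524]
eef_rot: [-0.001, 0.058, 0.998, -0.0]
ft_force: [-0.7, -0.6, -1.8]
opening: 0.0243
```

```bash
python3 -c "
from plan import *
plan(.6555,-.1416,.15,83.1)
"
```

```text
t 23.07 tcp [ 0.4772 -0.0388  0.1524] yang 83.29 tilt 0.12 F [-0.7 -0.6 -1.8] open 0.0243
turn deg 0.19 norm total 0.0067
shift norm total [-0.9469 -0.4033  0.0101] mm [-189.4  -80.7    2. ]
```

Emit:
apply_moves(series=[[[-0.06, -0.025, 0, 0.006], [-0.12, -0.051, 0, 0], [-0.12, -0.051, 0, 0], [-0.12, -0.051, 0, 0], [-0.12, -0.051, 0, 0], [-0.12, -0.051, 0, 0], [-0.12, -0.051, 0, 0], [-0.12, -0.051, 0, 0], [-0.05, -0.022, 0, 0], [0, 0, 0, 0], [0, 0, 0, 0], [0, 0, 0, 0]]])

```text
time: 24.07
tcp_pos: [0.6554, -0.1416, 0.1525]
eef_rot: [-0.001, 0.061, 0.998, 0.0]
ft_force: [-0.2, -0.2, -1.6]
opening: 0.0246
```

Emit:
apply_moves(series=[[[0, 0, 0.05, 0], [0, 0, 0.09, 0], [0, 0, 0.12, 0], [0, 0, 0.12, 0], [0, 0, 0.1, 0], [0, 0, 0.06, 0], [0, 0, 0.04, 0], [0, 0, 0, 0], [0, 0, 0, 0]]])

```text
time: 24.82
tcp_pos: [0.6567, -0.1422, 0.0377]
eef_rot: [0.0, 0.061, 0.998, -0.0]
ft_force: [-0.1, 0.4, -1.5]
opening: 0.0247
```

```bash
python3 -c "
from plan import *
plan(.6555,-.1416,.017,83.1)
from workcell import get_image
import cv2
for n,b,s in(('scene',(140,150,290,280),4.5),):
    cv2.imwrite('pics/l_%s.png'%n,cv2.resize(get_image(n)[b[1]:b[3],b[0]:b[2],::-1],None,fx=s,fy=s,interpolation=cv2.INTER_CUBIC))
"
```

```text
t 24.82 tcp [ 0.6567 -0.1422  0.0377] yang 82.97 tilt 0.02 F [-0.1  0.4 -1.5] open 0.0247
turn deg -0.13 norm total -0.0045
shift norm total [0.0063 0.0023 0.1034] mm [ 1.3  0.5 20.7]
```

View pics/l_scene.png

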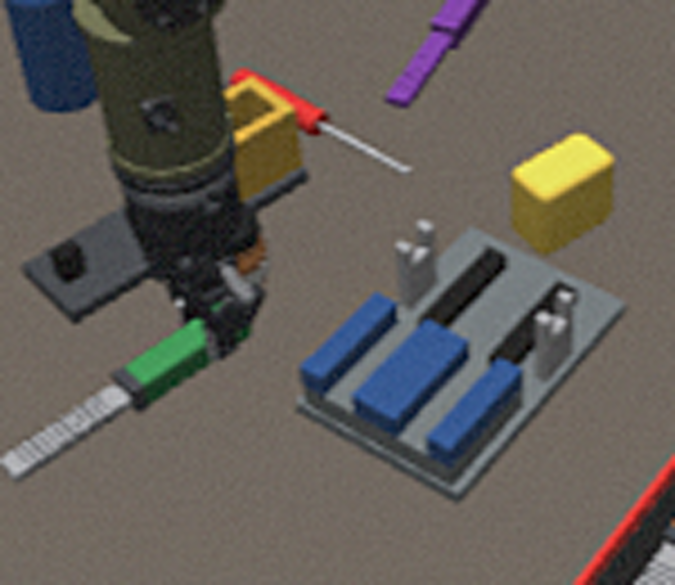

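Emit:
apply_moves(series=[[[0, 0, 0.035, 0], [0, 0, 0.03, 0], [0, 0, 0.015, 0], [0, 0, 0.008, 0], [0, 0, 0.004, 0], [0, 0, 0, 0], [0, 0, 0, 0]]])

```text
time: 25.45
tcp_pos: [0.6566, -0.1424, 0.019]
eef_rot: [0.0, 0.062, 0.998, -0.0]
ft_force: [0.2, -0.7, -0.9]
opening: 0.025
```

Emit:
apply_moves(series=[[[0, 0, 0.005, 0], [0, 0, 0.004, 0], [0, 0, 0.002, 0], [0, 0, 0, 0], [0, 0, 0, 0]]])

```text
time: 25.87
tcp_pos: [0.6567, -0.1424, 0.0174]
eef_rot: [0.0, 0.061, 0.998, -0.0]
ft_force: [-2.0, 0.5, 5.9]
opening: 0.0246
```

Emit:
apply_moves(series=[[[0, 0, 0, 0], [0, 0, 0, 0], [0, 0, 0, 0], [0, 0, 0, 0], [0, 0, 0, 0], [0, 0, 0, 0]]], fingers=0.45)

```text
time: 26.37
tcp_pos: [0.6565, -0.1423, 0.0166]
eef_rot: [-0.0, 0.061, 0.998, -0.0]
ft_force: [-0.6, 0.3, 0.5]
opening: 0.0383
```

Emit:
apply_moves(series=[[[0, 0, -0.03, 0], [0, 0, -0.06, 0], [0, 0, -0.1, 0], [0, 0, -0.12, 0], [0, 0, -0.12, 0], [0, 0, -0.12, 0], [0, 0, 0, 0], [0, 0, 0, 0]]])

```text
time: 27.03
tcp_pos: [0.6577, -0.1426, 0.1297]
eef_rot: [0.002, 0.062, 0.998, -0.0]
ft_force: [-0.3, -0.5, -0.8]
opening: 0.0382
```

```bash
python3 -c "
from plan import *
import numpy as np
a=-.12
plan(.6567+.105*np.cos(a),-.1424+.105*np.sin(a),.1,83.1)
from workcell import get_image
import cv2
for n,b,s in(('scene',(120,170,220,280),5.5),('top',(260,80,350,180),6)):
    cv2.imwrite('pics/m_%s.png'%n,cv2.resize(get_image(n)[b[1]:b[3],b[0]:b[2],::-1],None,fx=s,fy=s,interpolation=cv2.INTER_CUBIC))
"
```

```text
t 27.03 tcp [ 0.6577 -0.1426  0.1297] yang 82.94 tilt 0.27 F [-0.3 -0.5 -0.8] open 0.0382
turn deg -0.16 norm total -0.0056
shift norm total [-0.5193  0.0007  0.151 ] mm [-1.039e+02  1.000e-01  3.020e+01]
```

View pics/m_scene.png

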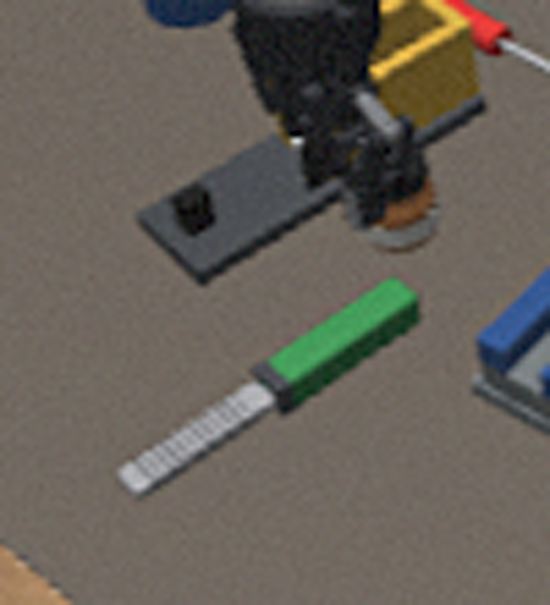

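View pics/m_top.png

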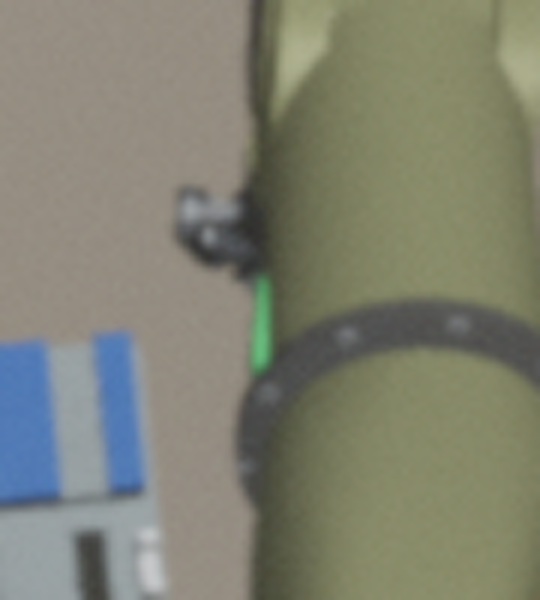

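Now measure where the file actually lies from the scene picture, with an overlay at the expected pose (grasp at file x = -0.069).

Run:
```python
from h import *
im=cv2.imread("pics/m_scene.png")
a=-.123;p=(.6566+.07*np.cos(a),-.1424+.07*np.sin(a),a);print(p)
draw("scene",im,120,170,5.5,p,(-.1,.005,-.013,.013,0,.026),(255,0,255))
draw("scene",im,120,170,5.5,p,(.005,.1,-.01,.01,.009,.017),(0,255,255))
cv2.imwrite("pics/n.png",im)
# picks
for u,z in(((122,470),.017),((140,492),.017),((384,283),.026),((416,300),.026)):
    w=back("scene",np.array([120,170])+(np.array(u)+.5)/5.5-.5,z);print((w*1000).round(1), ((w[:2]-p[:2])@np.array([[np.cos(a),-np.sin(a)],[np.sin(a),np.cos(a)]])*1000).round(1))
```

```text
(np.float64(0.7260711522494635), np.float64(-0.15098830630170207), -0.123)
[ 822.1 -170.5   17. ] [97.7 -7.6]
[ 825.6 -150.7   17. ] [98.8 12.5]
[ 636.3 -150.5   26. ] [-89.1 -10.6]
[ 633.9 -125.8   26. ] [-94.6  13.7]
```

View pics/n.png

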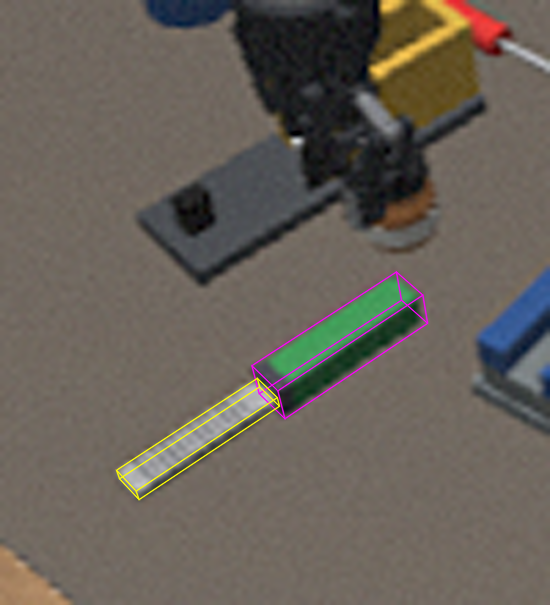

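Emit:
apply_moves(series=[[[-0.05, 0, 0, -0.005], [-0.12, 0, 0, 0], [-0.12, 0, 0, 0], [-0.12, 0, 0, 0], [-0.1, 0, 0, 0], [-0.025, 0, 0, 0], [0, 0, 0, 0], [0, 0, 0, 0]]])

```text
time: 27.8
tcp_pos: [0.7616, -0.1551, 0.1253]
eef_rot: [-0.001, 0.06, 0.998, 0.0]
ft_force: [0.2, 0.1, 0.1]
opening: 0.0387
```

```bash
python3 -c "
from plan import *
plan(.7637,-.155,.06,83)
"
```

```text
t 27.8 tcp [ 0.7616 -0.1551  0.1253] yang 83.09 tilt 0.15 F [0.2 0.1 0.1] open 0.0387
turn deg 0.09 norm total 0.0033
shift norm total [-0.0114  0.0016  0.3263] mm [-2.3  0.3 65.3]
```

Emit:
apply_moves(series=[[[-0.008, 0.002, 0.06, 0.003], [0, 0, 0.1, 0], [0, 0, 0.1, 0], [0, 0, 0.066, 0], [0, 0, 0, 0], [0, 0, 0, 0], [0, 0, 0, 0]]])

```text
time: 28.38
tcp_pos: [0.7648, -0.1552, 0.0626]
eef_rot: [0.001, 0.061, 0.998, -0.0]
ft_force: [0.3, 0.2, 0.4]
opening: 0.0383
```

```bash
python3 -c "
from plan import *
plan(.7637,-.155,.016,83)
from workcell import get_image
import cv2
for n,b,s in(('scene',(120,170,220,280),5.5),('top',(260,60,350,180),5)):
    cv2.imwrite('pics/o_%s.png'%n,cv2.resize(get_image(n)[b[1]:b[3],b[0]:b[2],::-1],None,fx=s,fy=s,interpolation=cv2.INTER_CUBIC))
"
```

```text
t 28.38 tcp [ 0.7648 -0.1552  0.0626] yang 83.0 tilt 0.08 F [0.3 0.2 0.4] open 0.0383
turn deg -0.0 norm total -0.0001
shift norm total [0.0057 0.0005 0.233 ] mm [ 1.1  0.1 46.6]
```

View pics/o_scene.png

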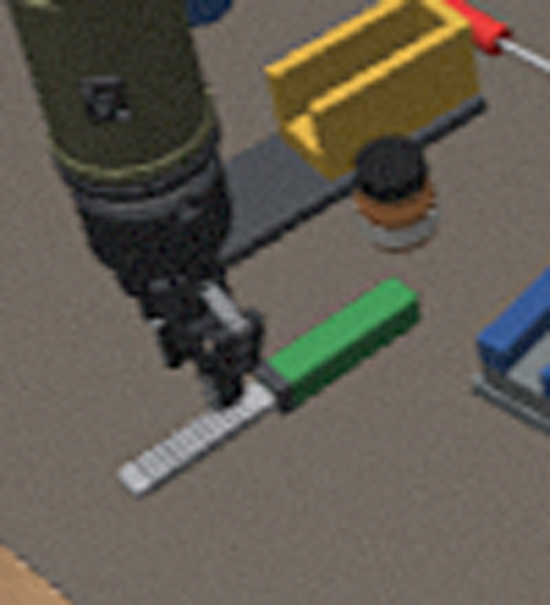

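Emit:
apply_moves(series=[[[0, 0, 0.05, 0], [0, 0, 0.06, 0], [0, 0, 0.06, 0], [0, 0, 0.04, 0], [0, 0, 0.016, 0], [0, 0, 0.004, 0], [0, 0, 0, 0], [0, 0, 0, 0]]])

```text
time: 29.15
tcp_pos: [0.7647, -0.1551, 0.0159]
eef_rot: [0.0, 0.061, 0.998, -0.0]
ft_force: [0.3, -1.2, 0.2]
opening: 0.0384
```

Emit:
apply_moves(series=[[[0, 0, 0, 0], [0, 0, 0, 0], [0, 0, 0, 0], [0, 0, 0, 0], [0, 0, 0, 0], [0, 0, 0, 0], [0, 0, 0, 0], [0, 0, 0, 0]]], fingers=0)

```text
time: 29.82
tcp_pos: [0.7649, -0.1551, 0.0161]
eef_rot: [0.001, 0.061, 0.998, -0.0]
ft_force: [0.8, -0.9, 5.0]
opening: 0.018
```

Emit:
apply_moves(series=[[[0, 0, -0.02, 0], [0, 0, -0.03, 0], [0, 0, -0.05, 0], [0, 0, -0.08, 0], [0, 0, -0.1, 0], [0, 0, -0.1, 0], [0, 0, -0.12, 0], [0, 0, -0.12, 0], [0, 0, -0.1, 0], [0, 0, 0, 0], [0, 0, 0, 0]]])

```text
time: 30.73
tcp_pos: [0.7648, -0.1551, 0.1613]
eef_rot: [0.001, 0.061, 0.998, -0.0]
ft_force: [-0.5, -0.6, -2.7]
opening: 0.0182
```

Run:
```python
from plan import *
from h import *
s=monitor.sense();t=s["tcp_pos"];a=-.122
p=(t[0]-.038*np.cos(a),t[1]-.038*np.sin(a),a);z=t[2]-.003
print(p)
plan(.5835+.038*np.cos(.12),-.2765-.038*np.sin(.12),.16,83.1)
from workcell import get_image
for n,b,s in(('scene',(110,120,230,260),4.2),('top',(260,60,360,180),5)):
    im=cv2.resize(get_image(n)[b[1]:b[3],b[0]:b[2],::-1],None,fx=s,fy=s,interpolation=cv2.INTER_CUBIC)
    draw(n,im,b[0],b[1],s,p,(-.1,.005,-.013,.013,z-.013,z+.013),(255,0,255))
    draw(n,im,b[0],b[1],s,p,(.005,.1,-.01,.01,z-.004,z+.004),(0,255,255))
    cv2.imwrite('pics/p_%s.png'%n,im)
```

```text
(np.float64(0.727094766802805), np.float64(-0.150511020005262), -0.122)
t 30.73 tcp [ 0.7648 -0.1551  0.1613] yang 83.0 tilt 0.15 F [-0.5 -0.6 -2.7] open 0.0182
turn deg -0.1 norm total -0.0034
shift norm total [ 0.6371 -0.7113  0.0048] mm [ 127.4 -142.3    1. ]
```

View pics/p_scene.png

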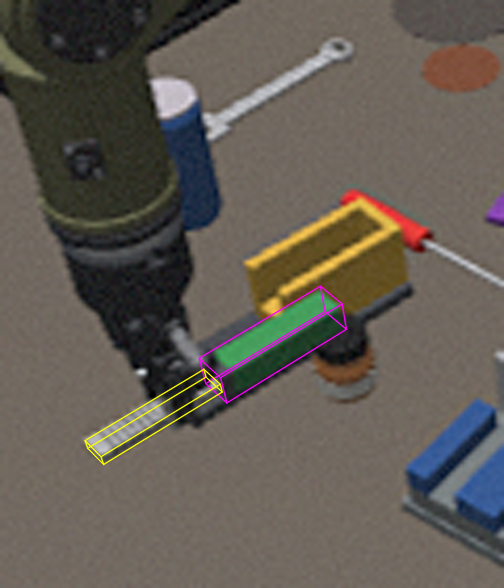

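View pics/p_top.png

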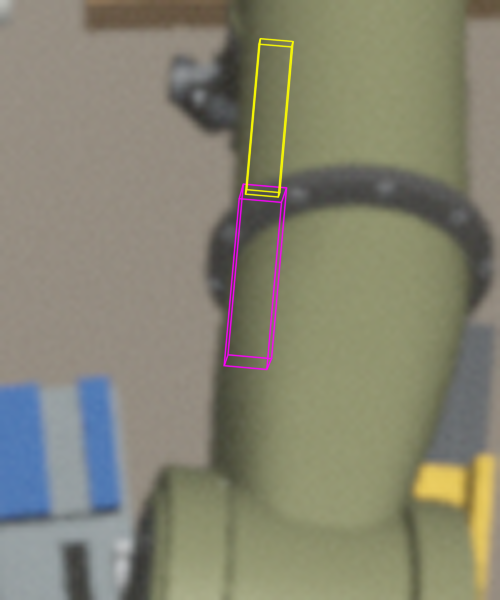

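Emit:
apply_moves(series=[[[0.04, -0.045, 0, -0.003], [0.085, -0.095, 0, 0], [0.085, -0.095, 0, 0], [0.085, -0.095, 0, 0], [0.085, -0.095, 0, 0], [0.085, -0.095, 0, 0], [0.085, -0.095, 0, 0], [0.05, -0.056, 0, 0], [0.03, -0.04, 0, 0], [0, 0, 0, 0], [0, 0, 0, 0], [0, 0, 0, 0]]])

```text
time: 31.83
tcp_pos: [0.6235, -0.2791, 0.1592]
eef_rot: [0.0, 0.059, 0.998, 0.001]
ft_force: [0.1, 0.4, -2.2]
opening: 0.0181
```

Run:
```python
from plan import *
from ov import *
s=monitor.sense();t=s["tcp_pos"];a=-.122
p=(t[0]-.0388*np.cos(a),t[1]-.0388*np.sin(a),a);z=t[2]-.003
plan(.6219,-.2812,.09,83.1)
from workcell import get_image
for n,b,s in(('scene',(110,120,230,240),5),('top',(300,60,400,210),4)):
    im=cv2.resize(get_image(n)[b[1]:b[3],b[0]:b[2],::-1],None,fx=s,fy=s,interpolation=cv2.INTER_CUBIC)
    if n=='scene':
        draw(n,im,b[0],b[1],s,p,(-.1,.005,-.013,.013,z-.013,z+.013),(255,0,255))
    for q,bb,c in stand((.5832,-.2765,-.12)): draw(n,im,b[0],b[1],s,q,bb,(0,255,0))
    cv2.imwrite('pics/q_%s.png'%n,im)
```

```text
t 31.83 tcp [ 0.6235 -0.2791  0.1592] yang 83.21 tilt 0.1 F [ 0.1  0.4 -2.2] open 0.0181
turn deg 0.11 norm total 0.0039
shift norm total [ 0.007  -0.012   0.3459] mm [ 1.4 -2.4 69.2]
```

View pics/q_scene.png

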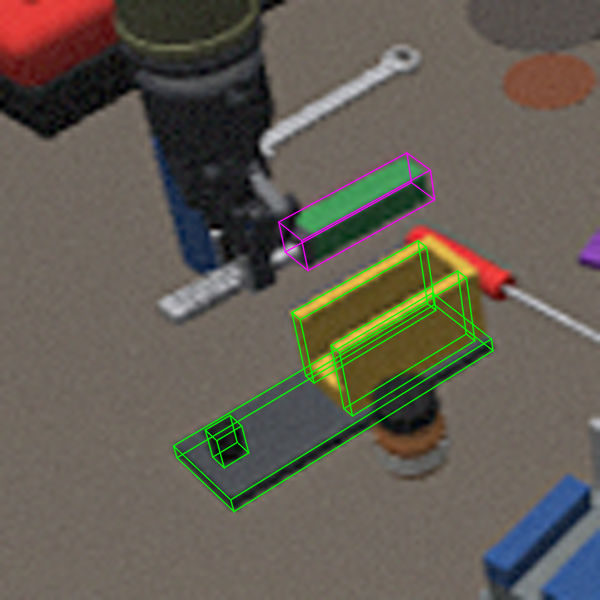

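View pics/q_top.png

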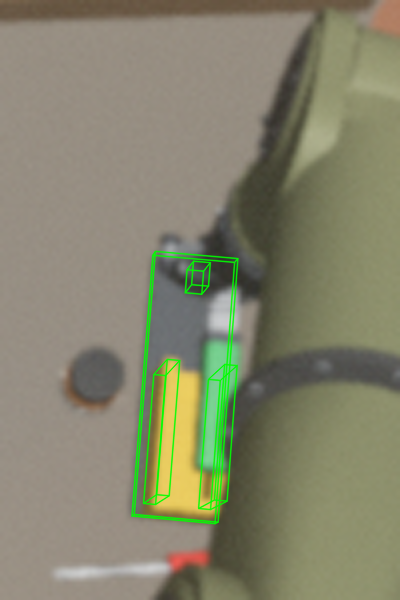

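Emit:
apply_moves(series=[[[0.007, -0.012, 0.04, 0.004], [0, 0, 0.08, 0], [0, 0, 0.08, 0], [0, 0, 0.06, 0], [0, 0, 0, 0], [0, 0, 0, 0], [0, 0, 0, 0]]])

```text
time: 32.52
tcp_pos: [0.621, -0.2833, 0.108]
eef_rot: [0.0, 0.061, 0.998, -0.0]
ft_force: [0.5, -0.3, -1.3]
opening: 0.0178
```

Run:
```python
from plan import *
from ov import *
s=monitor.sense();t=s["tcp_pos"];a=-.12
p=(t[0]-.0388*np.cos(a),t[1]-.0388*np.sin(a),a);z=t[2]-.003
plan(.6219,-.2812,.07,83.1)
from workcell import get_image
for n,b,s in(('scene',(130,140,230,240),6),('top',(320,90,370,200),5.4)):
    im=cv2.resize(get_image(n)[b[1]:b[3],b[0]:b[2],::-1],None,fx=s,fy=s,interpolation=cv2.INTER_CUBIC)
    cv2.imwrite('pics/r_%s.png'%n,im)
```

```text
t 32.52 tcp [ 0.621  -0.2833  0.108 ] yang 82.99 tilt 0.05 F [ 0.5 -0.3 -1.3] open 0.0178
turn deg -0.11 norm total -0.0038
shift norm total [-0.0031  0.0108  0.1901] mm [-0.6  2.2 38. ]
```

View pics/r_scene.png

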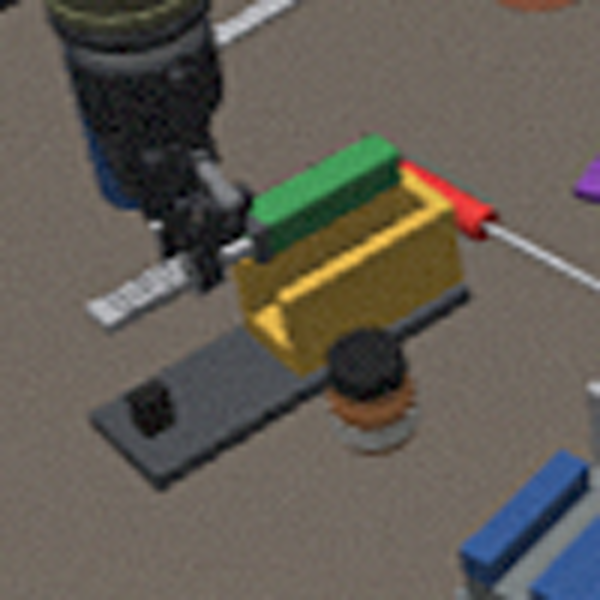

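View pics/r_top.png

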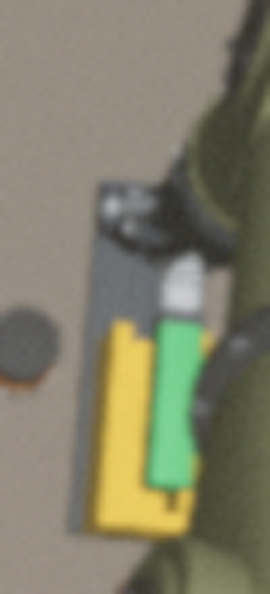

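Run:
```python
from h import *
f=lambda u,z:back("top",crop((320,90),u,5.4),z)
a=-.12;S=np.array([.5832,-.2765])
for u,z,n in(((162,320),.118,'hfl'),((202,322),.118,'hfr'),((147,486),.118,'hrl'),((188,488),.118,'hrr'),((113,320),.074,'wol'),((133,322),.074,'wil'),((163,262),.109,'bladeL'),((203,262),.109,'bladeR')):
    w=f(u,z)[:2]-S;print(n,(w@np.array([[np.cos(a),-np.sin(a)],[np.sin(a),np.cos(a)]])*1000).round(1))
```

```text
hfl [-3.5 10. ]
hfr [ -2.6 -12.8]
hrl [-100.1   11.3]
hrr [-99.1 -11.9]
wol [ 3.9 30.7]
wil [ 3.8 18.8]
bladeL [32.6 10.3]
bladeR [ 34.7 -12.7]
```

Emit:
apply_moves(series=[[[-0.003, 0.011, 0, -0.004], [0, 0, 0.03, 0], [0, 0, 0.04, 0], [0, 0, 0.04, 0], [0, 0, 0, 0], [0, 0, 0, 0]]])

```text
time: 33.12
tcp_pos: [0.6207, -0.281, 0.0843]
eef_rot: [-0.001, 0.06, 0.998, 0.0]
ft_force: [-0.3, -0.2, -2.1]
opening: 0.0179
```

Emit:
apply_moves(series=[[[0, 0, 0.03, 0], [0, 0, 0.04, 0], [0, 0, 0.04, 0], [0, 0, 0.03, 0], [0, 0, 0.015, 0], [0, 0, 0, 0], [0, 0, 0, 0]]])

```text
time: 33.7
tcp_pos: [0.6213, -0.2811, 0.0542]
eef_rot: [-0.0, 0.06, 0.998, 0.0]
ft_force: [-0.2, -0.5, -1.6]
opening: 0.0182
```

Emit:
apply_moves(series=[[[0, 0, 0.01, 0], [0, 0, 0.01, 0], [0, 0, 0.008, 0], [0, 0, 0.005, 0], [0, 0, 0, 0], [0, 0, 0, 0]]])

```text
time: 34.2
tcp_pos: [0.6213, -0.2812, 0.0479]
eef_rot: [-0.0, 0.06, 0.998, -0.0]
ft_force: [0.7, -1.1, -1.4]
opening: 0.0182
```

Emit:
apply_moves(series=[[[0, 0, 0.005, 0], [0, 0, 0.004, 0], [0, 0, 0, 0], [0, 0, 0, 0]]])

```text
time: 34.53
tcp_pos: [0.6215, -0.2812, 0.0465]
eef_rot: [0.0, 0.06, 0.998, -0.0]
ft_force: [-0.8, -0.8, 1.9]
opening: 0.0179
```

Emit:
apply_moves(series=[[[0, 0, 0.003, 0], [0, 0, 0, 0], [0, 0, 0, 0]]])

```text
time: 34.78
tcp_pos: [0.6215, -0.2812, 0.0465]
eef_rot: [0.0, 0.06, 0.998, -0.0]
ft_force: [-2.4, 0.8, 6.7]
opening: 0.018
```

Emit:
apply_moves(series=[[[0, 0, 0, 0], [0, 0, 0, 0], [0, 0, 0, 0], [0, 0, 0, 0], [0, 0, 0, 0], [0, 0, 0, 0], [0, 0, 0, 0]]], fingers=0.42)

```text
time: 35.37
tcp_pos: [0.6213, -0.2811, 0.0454]
eef_rot: [-0.0, 0.06, 0.998, 0.0]
ft_force: [0.6, -0.2, -0.3]
opening: 0.0357
```

Emit:
apply_moves(series=[[[0, 0, -0.02, 0], [0, 0, -0.04, 0], [0, 0, -0.08, 0], [0, 0, -0.1, 0], [0, 0, -0.12, 0], [0, 0, -0.12, 0], [0, 0, -0.12, 0], [0, 0, -0.12, 0], [0, 0, 0, 0]]])

```text
time: 36.12
tcp_pos: [0.6237, -0.2821, 0.1961]
eef_rot: [0.004, 0.06, 0.998, -0.002]
ft_force: [0.0, 0.2, 1.1]
opening: 0.0362
```

Run:
```python
from plan import *
from ov import *
plan(.55,-.02,.26,83.1)
from workcell import get_image
for n,b,s in(('scene',(130,140,230,240),6),('top',(320,90,370,200),5.4)):
    im=cv2.resize(get_image(n)[b[1]:b[3],b[0]:b[2],::-1],None,fx=s,fy=s,interpolation=cv2.INTER_CUBIC)
    cv2.imwrite('pics/s_%s.png'%n,im)
```

```text
t 36.12 tcp [ 0.6237 -0.2821  0.1961] yang 83.08 tilt 0.53 F [0.  0.2 1.1] open 0.0362
turn deg -0.02 norm total -0.0007
shift norm total [ 0.5202  1.2558 -0.3272] mm [104.  251.2 -65.4]
```

View pics/s_scene.png

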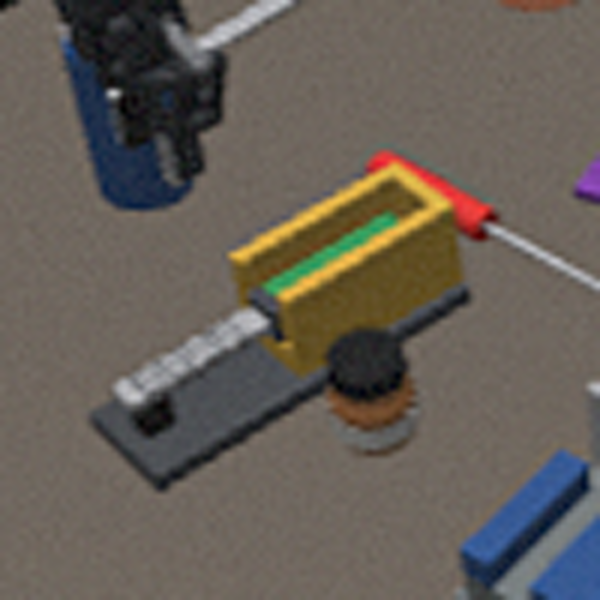

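Emit:
apply_moves(series=[[[0, 0, -0.1, 0], [0, 0, -0.1, 0], [0, 0, -0.1, 0], [0.05, 0.12, 0, 0], [0.05, 0.12, 0, 0], [0.05, 0.12, 0, 0], [0.05, 0.12, 0, 0], [0.05, 0.12, 0, 0], [0.05, 0.12, 0, 0], [0.05, 0.12, 0, 0], [0.05, 0.12, 0, 0], [0, 0, 0, 0], [0, 0, 0, 0]]])

```text
time: 37.3
tcp_pos: [0.5644, -0.0792, 0.249]
eef_rot: [-0.001, 0.059, 0.998, 0.0]
ft_force: [0.4, -1.2, 0.6]
opening: 0.0359
```

Run:
```python
from ov import *
from workcell import get_image
S=(.5832,-.2765,-.12)
I={n:get_image(n)[...,::-1] for n in("scene","top")}
for n in I: cv2.imwrite(f"pics/end_{n}.png",I[n])
for n,b,s in(('scene',(130,140,230,240),6),('top',(320,90,370,200),5.4)):
    im=cv2.resize(I[n][b[1]:b[3],b[0]:b[2]],None,fx=s,fy=s,interpolation=cv2.INTER_CUBIC)
    draw(n,im,b[0],b[1],s,S,(-.1,.005,-.013,.013,.03,.056),(255,0,255));draw(n,im,b[0],b[1],s,S,(.005,.1,-.01,.01,.039,.047),(0,255,255))
    cv2.imwrite('pics/t_%s.png'%n,im)
```

```text
(no output)
```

View pics/end_scene.png

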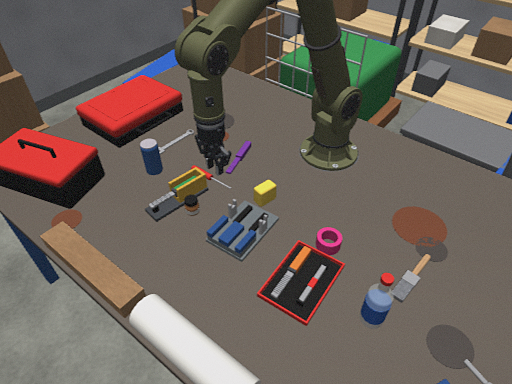

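View pics/t_scene.png

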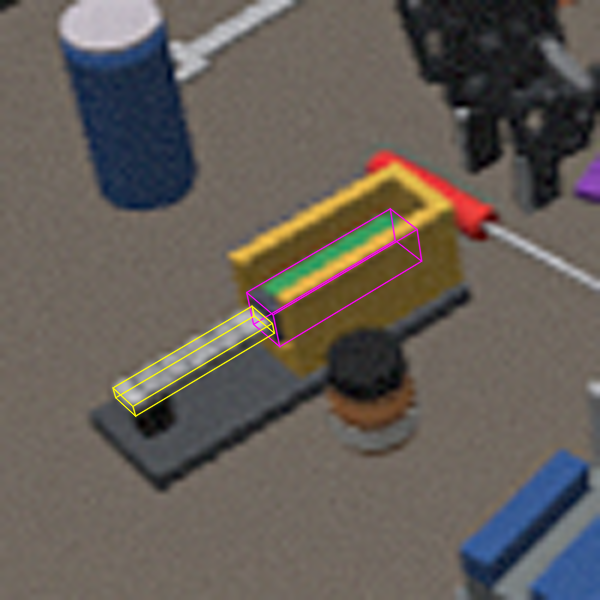

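View pics/t_top.png

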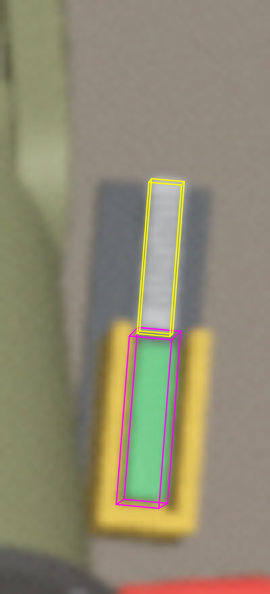

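View pics/end_top.png

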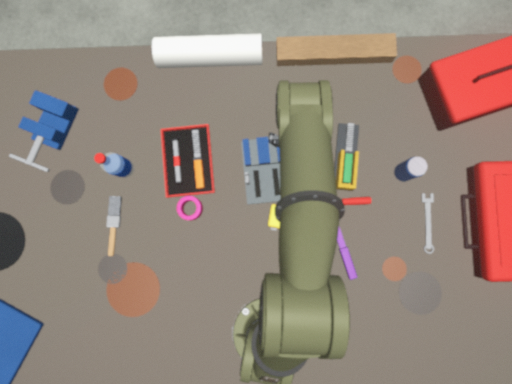

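```bash
python3 -c "
from workcell import hand_in,monitor
s=monitor.sense();print(s['time'],s['ft_force'],max(abs(v) for v in s['qd']))
print(hand_in())"
```

```text
37.4 [0.35010292 0.03679212 0.43326843] 0.014948423807863345
the job is handed in; nothing more can be done
None
```

The job is done and handed in at 37.4 s of the 72 s allowed.

- **What I did:** I lifted the bar out first and laid it lengthwise in the tray. I then laid the orange-handled file flat beside it. The green-handled file I put down on the bench, regrasped by the blade and lowered into the stand. Each item was lowered until the wrist force showed light contact (3 to 7 N) and then released.
- **Last checks:** The final pictures from both cameras show the bar and orange file flat and apart in the tray. An overlay at the seated pose fits the green file: handle down in the groove, level, blade on the post, to about 1–2 mm. The gripper was about 0.25 m up, still, with about 0.5 N on the wrist. The jar, can, driver, purple look-alike and the other bystanders looked unmoved by eye.
- **Disagreements:** The stand's rear edge measured a few mm farther back in the top view than my model of it. The arm sat up to 2–3 mm off my planned points at times, and I corrected that before the groove. Neither affected the result. No check failed.

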